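# Fit out the rail of a small control panel

## Task

Fit out the rail of the control panel lying on the bench so that the row follows the current: counted from the terminal blocks already on the rail towards the end stop, it must read two-pole isolator, one-pole breaker, power supply, relay socket. Each stands upright, straight and fully down on the rail, with a gap of at most about a centimetre to its neighbour on the terminal side; the relay is plugged fully into the top of its socket. Leave the screwdriver and the cutters where they lie.

Things in the scene. Friction and masses are not known exactly. Their poses are not given: they have to be found in the camera images.
- panel: The control panel: a grey metal plate 120 x 280 mm with folded edges, 10 mm high, fixed on the bench, with a steel hat rail (35 mm wide, 258 mm long, its top 25 mm above the bench) running along its middle. Origin: on the bench under the centre of the plate. y runs along the rail, x across it, z up. Its place and yaw vary.
- terminals: Block of five thin grey feed-through terminals fixed on one end of the rail, 26 mm wide along the rail, 50 mm across it, top 63 mm above the bench. Origin: on the rail's centre line in the middle of the block, 19 mm above the bench; 104 mm from the rail's middle. It may be at the left or at the right end.
- endstop: Grey end stop fixed on the other end of the rail, 9.5 mm wide along the rail, 46 mm across it, top 60 mm above the bench, one screw on top. Origin as for the terminals, 104 mm from the rail's middle on the other side. Between the terminals and the end stop 190 mm of rail are free; the four devices take 148 mm.
- isolator: Two-pole isolator: light grey, 36 mm wide, two black toggles (to 75 mm) joined by a bar. Origin: centre of underside; x along its 90 mm length (goes across the rail), y width, z up. Shoulders 45 mm high; mid-length a full-width nose, 45 mm in x, up to 67 mm: grasp across it. Slot under it (37.4 mm in x, 6 deep, rounded lips) drops over the rail; seated, origin 19 mm above the panel's. Half a turn is fine. 180 g.
- breaker: One-pole breaker: light grey, slimmest, 18 mm wide, one black toggle (to 74 mm). Origin: centre of underside; x along its 90 mm length (goes across the rail), y width, z up. Shoulders 45 mm high; mid-length a full-width nose, 45 mm in x, up to 67 mm: grasp across it. Slot under it (37.4 mm in x, 6 deep, rounded lips) drops over the rail; seated, origin 19 mm above the panel's. Half a turn is fine. 110 g.
- supply: Power supply: widest, 54 mm, grey, pale nose with dark vent slits, no toggle. Origin: centre of underside; x along its 90 mm length (goes across the rail), y width, z up. Shoulders 45 mm high; mid-length a full-width nose, 45 mm in x, up to 67 mm: grasp across it. Slot under it (37.4 mm in x, 6 deep, rounded lips) drops over the rail; seated, origin 19 mm above the panel's. Half a turn is fine. 240 g.
- relay_socket: Relay socket: dark grey, 40 mm wide, open pocket in its top. Shape, slot, axes, origin and seat as the breaker's, but its nose is 60 mm in x: grasp across that. Pocket 47 mm (x) by 31 mm (y), rims rounded, floor 57 mm above the underside, 10 mm below the rim. Half a turn is fine. 90 g.
- plug_relay: The relay: an orange block with a pale grey top, 28 mm (x) by 44 mm (y) by 34 mm high (z). Origin: centre of the underside. Grasp it across its 28 mm. It stands in the socket's pocket upright with its 44 mm side along the socket's x (across the rail), either way round, its underside on the pocket's floor, so that it stands 24 mm out of the socket. About 40 g.
- driver: Screwdriver with a red and yellow handle, 221 x 29 x 26 mm, lying on the bench; leave it. Origin: on the bench under its middle; y along its length, the handle towards +y.
- cutters: Black-handled cutting pliers, 120 x 60 x 12 mm, lying on the bench; leave them. Origin: on the bench under their middle; y along their length.

How it is judged:
At the end, for the whole second after the job is handed in: From the terminals: isolator, breaker, supply, socket, each seated (height 2.5 mm, 3 mm off the rail's middle, 0.08 rad square, 0.06 rad upright), gaps to the one before under 14 mm; the relay upright on the floor of the pocket (2.5 mm, 4 mm sideways, 0.12 rad); all released and at rest (z of isolator in the frame of panel between 0.0165 and 0.0215 m and x of isolator in the frame of panel between -0.003 and 0.003 m and angle between the x axis of each of isolator, breaker, supply, relay_socket and the x axis of panel, either way round below 0.08 rad and angle between the z axis of each of isolator, breaker, supply, relay_socket, plug_relay and the z axis of panel, either way round below 0.06 rad and horizontal distance between terminals and isolator between 0.029 and 0.045 m and z of breaker in the frame of panel between 0.0165 and 0.0215 m and x of breaker in the frame of panel between -0.003 and 0.003 m and horizontal distance between isolator and breaker between 0.025 and 0.041 m and z of supply in the frame of panel between 0.0165 and 0.0215 m and x of supply in the frame of panel between -0.003 and 0.003 m and horizontal distance between breaker and supply between 0.034 and 0.05 m and z of relay_socket in the frame of panel between 0.0165 and 0.0215 m and x of relay_socket in the frame of panel between -0.003 and 0.003 m and horizontal distance between supply and relay_socket between 0.045 and 0.061 m and x of plug_relay in the frame of relay_socket between -0.004 and 0.004 m and y of plug_relay in the frame of relay_socket between -0.004 and 0.004 m and z of plug_relay in the frame of relay_socket between 0.0545 and 0.0595 m and angle between the y axis of plug_relay and the x axis of relay_socket, either way round below 0.12 rad and linear speed of each of isolator, breaker, supply, relay_socket, plug_relay below 0.02 m/s); the robot touches nothing.
It fails at once if the screwdriver or the cutters are shifted by more than 30 mm (distance of any of driver, cutters from where it was at the start of the episode above 0.03 m).
It also fails if it takes over 99 s, if anything falls off the work surface, if the arm or the gripper's body presses on something with over 40 N, if the wrist force passes 120 N, or if a joint passes its speed limit or range.

## Robot

A 6-joint arm with a two-finger parallel gripper is mounted at the origin on the work surface; the furniture and walls round the work are solid. World frame = base frame: x ahead of the robot, y to its left, z up, the work surface at z = 0. Lengths are in m, angles in rad, forces in N, time in s.
With the tool pointing down it reaches from about 0.25 to 0.8 m from the base axis. Payload 3.9 kg.
Tool frame: the origin (TCP) lies midway between the tips of the shut fingers; the grasp point (between the pads) lies 19 mm behind it; y points along the fingers, x is the direction in which the jaws open and shut, and the axes are right-handed (so a half turn about y gives the same grasp; the last joint's range is limited). The gripper opens to 85 mm and grips with 20 to 120 N. Pads are 22 mm wide; open, the fingers measure 114 mm over their backs; the gripper's body (76 mm by 85 mm) begins 54 mm behind the grasp point. The pads swing forward as they close: fully open they stand 13 mm farther back than shut.
Start: joints at [-1.327, 0.26, -0.138, 1.173, 0, 1.571], TCP at [0.127, -0.509, 0.231] pointing down, gripper open.
Joint ranges: [-2.78, 2.78], [-0.83, 1.72], [-1.28, 1.37], [-1.9, 2.12], [-1.57, 1.48], [-3.14, 3.14]. Speed limits (rad/s): [2.57, 2.57, 3.14, 3.14, 3.14, 3.14].

## Interface

Orientations are given as a unit quaternion [w, x, y, z].
In Python, from plant import manip, imaging, job gives the robot as it stands.
- The arm moves only by the tool move_arm, never from a script. Its argument "moves" is a list of rows, each a list of 5 numbers: the opening, from 0 (shut) to 1 (fully open), then the shift along the tool's x, y, z in units of 1000 mm (1.0 is 1000 mm), then the turn about the tool's y in units of 30 degrees (1.0 is 30 degrees). In form: [[hand, x, y, z, spin], ...]. A call has 1 to 12 rows; each row is the pose to reach, as a shift and turn from the pose commanded when the call began, along the tool's axes at that moment; what a row does not reach only later rows make up. A row lasts 1/12 s, in which the tool goes at most 41.7 mm and 7.16 degrees, less where a joint would pass 70% of its speed; a pose out of reach is approached as far as the arm can. A call with a number of a shift or a turn outside -1 to 1 is refused whole. A call with a gripper value outside its range is refused whole. The fingers move at their own pace and stop on an object; "newtons" is the grip in N (left out, the last holds). Time passes only in rows, so rows that repeat a pose let the fingers close. It gives the time, the measured TCP pose, the force and the opening at its end, in the units of the state.
- manip.get_state(): the state, without advancing time (a new reading comes with each control period).
- imaging.capture(name): name is "scene" or "top" or "wrist"; returns a dict with "pixels" (480x640x3 uint8, red, green, blue), "fx", "fy", "cx", "cy" (pixels), "R" (3x3) and "t" (3): a world point X has camera coordinates R X + t. Camera axes: x right, y down, z forward; pixel columns grow to the right and rows downward; lengths in m; the calibration is good to about 2 mm. A picture is of the moment at which its call begins. There is no depth.
- job.finish_job(): hands the job in, once; it reports no verdict.
The state is a dict: "time_s": time; "joint_positions": joint angles; "qvel": joint speeds; "effort": joint torques, N m; "ee_pos": TCP position; "ee_rot": TCP orientation; "contact_force": force on the tool from outside, world axes, zero at the start; "moment": the same for the moment, N m; "finger_gap": finger opening in m.
Only numpy, scipy, OpenCV 4.12 (cv2) and the standard library are available. Lean on these libraries where they do the work, as an engineer would, in place of code of your own. Each camera call takes 0.05 s, during which the arm holds its last target.

## Working session

There is one attempt and no reset: what is moved stays moved. The work goes in short steps, Python scripts to look and compute and a tool call to move; the robot and the scene stay as the last step left them, time stands still between calls to the robot, and variables do not carry over. Pictures are saved under pics/ and viewed, and the job is handed in when it is done.

Besides the shell and the picture viewer there is one more tool, called after "Request:" as name(argument=value, ...) on one line, values as JSON. move_arm: Moves the arm, as the interface text tells. Shifts and turns lie within -1 to 1; 1 stands for 1000 mm of shift or 30 degrees of turn. Its arguments: {"type":"object","properties":{"moves":{"type":"array"},"newtons":{"type":"number"}},"required":["moves"]}

```bash
ls; mkdir -p pics; cat > h.py <<'E'
import numpy as np, cv2
from plant import manip, imaging, job
def cap(n,f):
    c=imaging.capture(n); cv2.imwrite('pics/'+f, cv2.cvtColor(c['pixels'],cv2.COLOR_RGB2BGR)); 
    np.savez('pics/'+f+'.npz',**c); return c
E
python3 - <<'E'
from h import *
s=manip.get_state(); print({k:np.round(v,4).tolist() if not isinstance(v,float) else v for k,v in s.items()})
for n in ['scene','top','wrist']:
    c=cap(n,n+'0.png'); print(n,c['fx'],c['fy'],c['cx'],c['cy'],np.round(c['R'],4).tolist(),np.round(c['t'],4).tolist())
E
```

```text
pics
{'time_s': 0.0, 'joint_positions': [-1.3269, 0.2607, -0.1394, 1.1727, -0.0, 1.5708], 'qvel': [-0.0029, 0.0007, -0.0009, -0.0008, -0.0008, 0.0016], 'effort': [-0.0005, -40.5676, 25.3923, 0.0188, -0.0002, -0.0], 'ee_pos': [0.1266, -0.5088, 0.2304], 'ee_rot': [0.5575, -0.5567, 0.436, -0.4349], 'contact_force': [0.3683, -0.1394, 0.8701], 'moment': [-0.0169, -0.0197, 0.0151], 'finger_gap': 0.0851425498948697}
scene 529.9209865567523 529.9209865567523 313.99695918790337 235.93962318528423 [[-0.7101, -0.7041, 0.0008], [-0.5428, 0.5466, -0.6377], [0.4486, -0.4532, -0.7703]] [0.4623, 0.2562, 0.8426]
top 493.38787687471415 493.38787687471415 323.53451057072056 236.1120306005811 [[0.0238, -0.9996, -0.0167], [-0.9838, -0.0204, -0.1783], [0.1779, 0.0206, -0.9838]] [0.1153, 0.5661, 1.0946]
wrist 378.3697926545577 378.3697926545577 322.2936944776503 239.99724421195083 [[0.2417, -0.9704, -0.0018], [-0.9167, -0.2289, 0.3276], [-0.3183, -0.0775, -0.9448]] [-0.524, -0.0419, 0.3817]
```

View pics/top0.png

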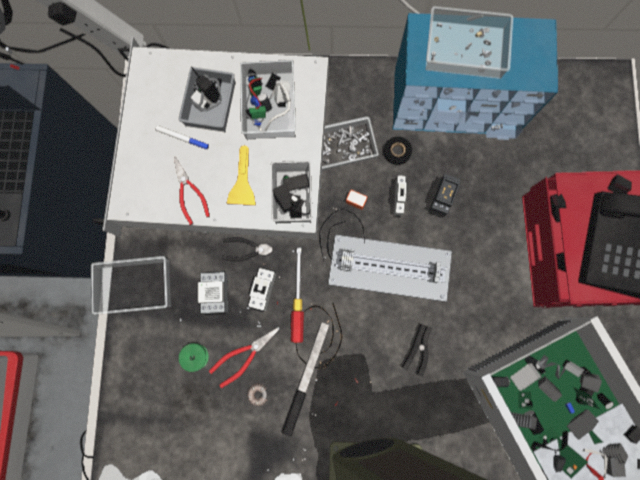

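View pics/scene0.png

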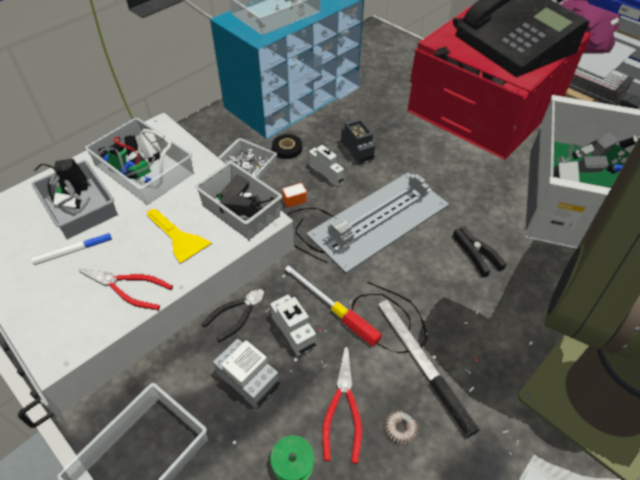

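View pics/wrist0.png

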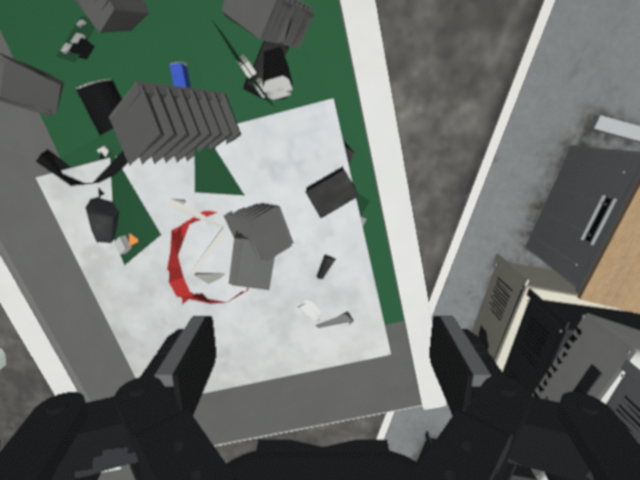

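```bash
python3 - <<'E'
import cv2
a=cv2.imread('pics/top0.png')
cv2.imwrite('pics/t_a.png',cv2.resize(a[165:320,310:470],None,fx=5,fy=5,interpolation=cv2.INTER_CUBIC)[:600])
cv2.imwrite('pics/t_b.png',cv2.resize(a[225:345,180:340],None,fx=5,fy=5,interpolation=cv2.INTER_CUBIC))
a=cv2.imread('pics/scene0.png')
cv2.imwrite('pics/s_a.png',cv2.resize(a[110:270,260:460],None,fx=4,fy=3.75,interpolation=cv2.INTER_CUBIC))
cv2.imwrite('pics/s_b.png',cv2.resize(a[250:420,180:390],None,fx=3.5,fy=3.5,interpolation=cv2.INTER_CUBIC))
E
```

```text
(no output)
```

View pics/t_a.png

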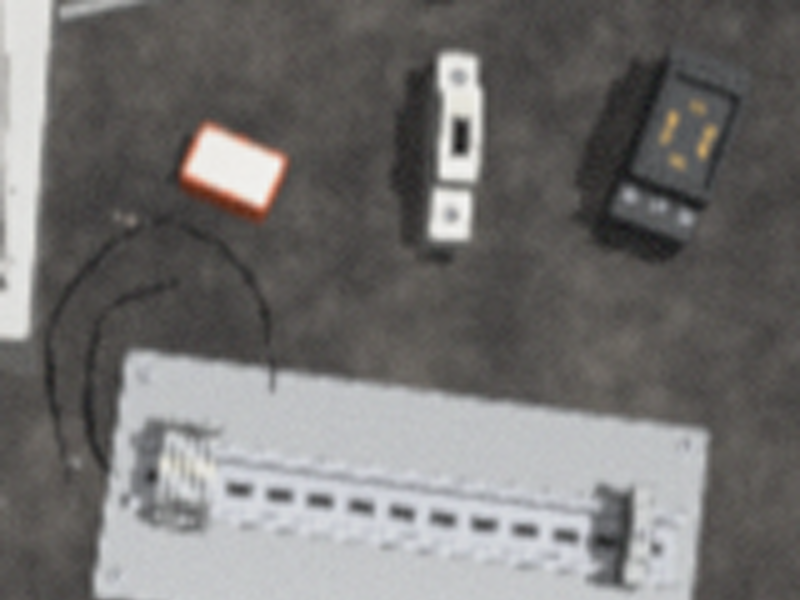

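View pics/t_b.png

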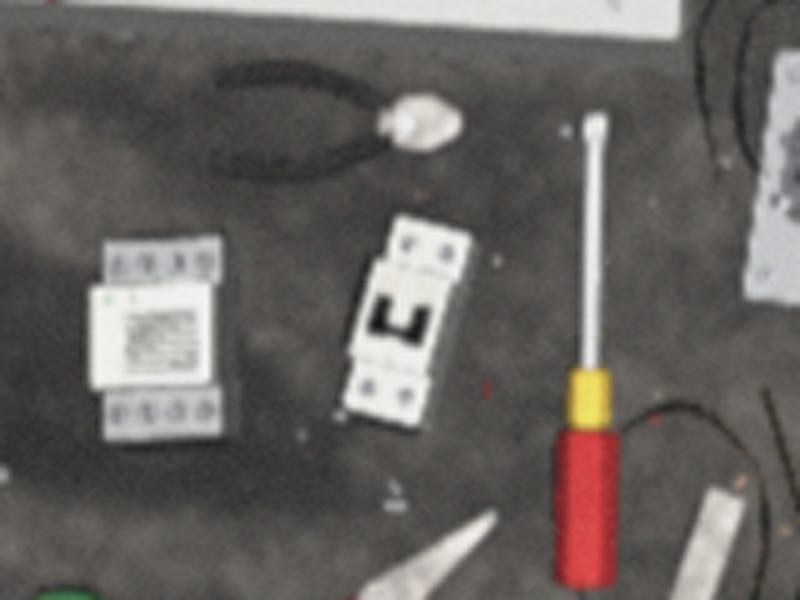

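View pics/s_a.png

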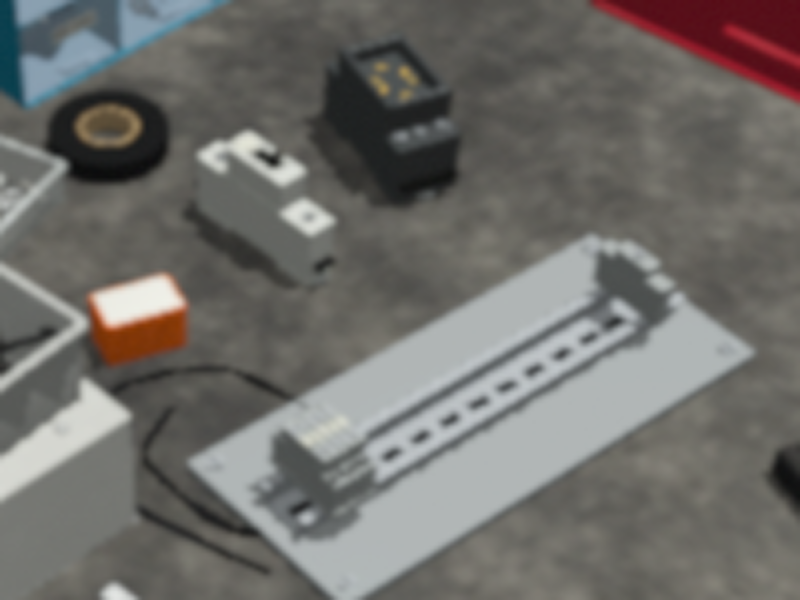

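View pics/s_b.png

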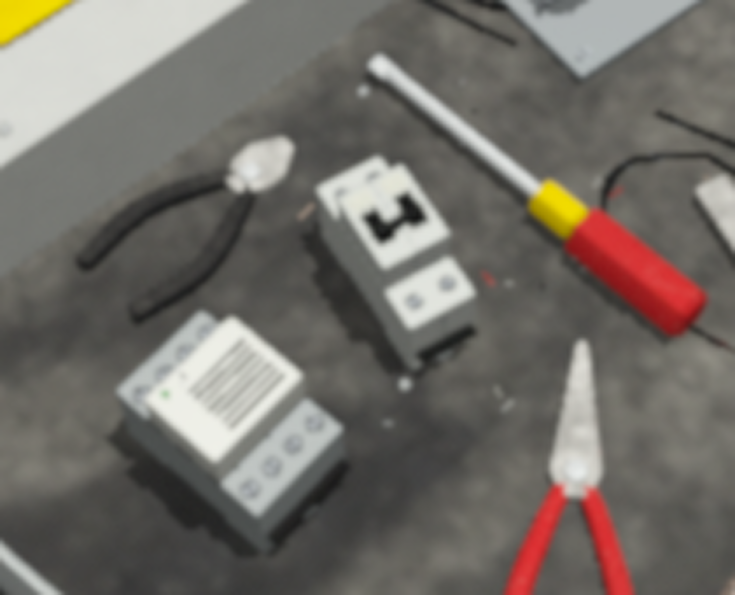

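```bash
cat >> h.py <<'E'
from scipy.spatial.transform import Rotation as Ro
def load(f): return dict(np.load('pics/'+f+'.npz'))
def ray(c,u,v,z):
    d=c['R'].T@np.array([(u-c['cx'])/c['fx'],(v-c['cy'])/c['fy'],1.]); o=-c['R'].T@c['t']
    return o+d*(z-o[2])/d[2]
def proj(c,X):
    p=(c['R']@np.atleast_2d(X).T).T+c['t']; return np.c_[c['fx']*p[:,0]/p[:,2]+c['cx'],c['fy']*p[:,1]/p[:,2]+c['cy']]
def tool():
    s=manip.get_state(); w,x,y,z=s['ee_rot']; return np.array(s['ee_pos']),Ro.from_quat([x,y,z,w]).as_matrix(),s
E
python3 - <<'E'
from h import *
p,R,s=tool(); print(p,'\n',R.round(3))
for n in ['scene','top','wrist']:
    c=load(n+'0.png'); print(n,(-c['R'].T@c['t']).round(3), (R.T@(-c['R'].T@c['t']-p)).round(4))
c=load('wrist0.png'); print((c['R']@R).round(3))
c=load('top0.png')
A=lambda u,v,z:ray(c,310+u/5,165+v/5,z)[:2].round(4).tolist()
B=lambda u,v,z:ray(c,180+u/5,225+v/5,z)[:2].round(4).tolist()
print('br',A(460,133,.067),A(457,75,.045),A(451,215,.045))
print('iso',[B(*q,.045) for q in [(398,213),(472,235),(422,427),(343,402)]])
print('sup',[B(*q,.045) for q in [(103,241),(221,236),(223,440),(104,440)]])
print('sock',A(688,135,.057))
print('rel',[A(*q,.034) for q in [(208,130),(286,160),(262,210),(184,175)]])
print('pan',[A(*q,.01) for q in [(127,350),(708,428),(95,598)]], 'slots',A(240,488,.025),A(565,536,.025))
print('drv',B(596,115,.005),B(585,585,.01),'cut',B(220,75,.006),B(460,125,.006),B(225,175,.006))
E
```

```text
[ 0.12661537 -0.5089479   0.23063559] 
 [[ 0.241 -0.     0.97 ]
 [-0.97   0.002  0.241]
 [-0.002 -1.    -0.   ]]
scene [0.089 0.567 0.812] [-1.0543 -0.5798  0.2236]
top [0.359 0.104 1.18 ] [-0.5403 -0.9482  0.374 ]
wrist [ 0.21  -0.488  0.373] [-0.     -0.1428  0.0856]
[[ 1.     0.     0.   ]
 [ 0.    -0.328 -0.945]
 [-0.     0.945 -0.328]]
br [0.6695, -0.0523] [0.7042, -0.0541] [0.6357, -0.051]
iso [[0.4875, 0.2743], [0.478, 0.2396], [0.3897, 0.2587], [0.4002, 0.2954]]
sup [[0.4715, 0.4106], [0.475, 0.3559], [0.3818, 0.3494], [0.3805, 0.4039]]
sock [0.6734, -0.1601]
rel [[0.6779, 0.0636], [0.6638, 0.0261], [0.639, 0.0373], [0.6555, 0.0747]]
pan [[0.5743, 0.1002], [0.5422, -0.1777], [0.4546, 0.113]] slots [0.5066, 0.0458] [0.4873, -0.1063]
drv [0.5415, 0.1868] [0.3199, 0.1844] cut [0.5571, 0.3697] [0.5351, 0.2522] [0.5084, 0.3644]
```

Request:
move_arm(moves=[[1, -0.101, -0.02, 0.16, -0.77], [1, -0.101, -0.02, 0.16, -0.77], [1, -0.101, -0.02, 0.16, -0.77], [1, -0.101, -0.02, 0.16, -0.77], [1, -0.101, -0.02, 0.16, -0.77]])

```text
time_s: 0.57
ee_pos: [0.2592, -0.3699, 0.2515]
ee_rot: [0.634, -0.633, 0.314, -0.314]
contact_force: [-0.0, 1.1, 0.3]
finger_gap: 0.0852
```

```bash
cat >> h.py <<'E'
def az(R): return np.degrees(np.arctan2(R[1,0],R[0,0]))
def go(x,y,z,a=None):
    # world target TCP, tool-x azimuth a (deg)
    p,R,s=tool(); d=R.T@(np.array([x,y,z])-p); sp=0 if a is None else -(a-az(R))
    print('now',p.round(4),'az',round(az(R),2),'q',np.round(s['joint_positions'],2),'F',np.round(s['contact_force'],1),'gap',round(s['finger_gap'],4),'t',round(s['time_s'],2))
    print('shift',d.round(4),'spin30',round(sp/30,3),'rows',round(max(np.linalg.norm(d)/.0417,abs(sp)/7.16),1))
E
python3 -c "
from h import *
go(.52,-.10,.28,-7.2)"
```

```text
now [ 0.2592 -0.3699  0.2515] az -52.76 q [-0.96  0.13 -0.26  1.19  0.    1.53] F [-0.   1.1  0.3] gap 0.0852 t 0.57
shift [-0.057  -0.0279  0.371 ] spin30 -1.519 rows 9.0
```

Request:
move_arm(moves=[[1, -0.03, -0.014, 0.185, -0.76], [1, -0.03, -0.014, 0.185, -0.76], [1, -0.03, -0.014, 0.185, -0.76], [1, -0.03, -0.014, 0.185, -0.76], [1, -0.03, -0.014, 0.185, -0.76]])

```text
time_s: 0.98
ee_pos: [0.3895, -0.2344, 0.2656]
ee_rot: [0.684, -0.683, 0.182, -0.183]
contact_force: [-0.5, 0.3, 0.6]
finger_gap: 0.0854
```

```bash
python3 -c "
from h import *
go(.52,-.10,.28,-7.2)"
```

```text
now [ 0.3895 -0.2344  0.2656] az -29.89 q [-0.54  0.13 -0.22  1.22  0.    1.55] F [-0.5  0.3  0.6] gap 0.0854 t 0.98
shift [ 0.0462 -0.0141  0.1816] spin30 -0.756 rows 4.5
```

Request:
move_arm(moves=[[1, 0.046, -0.014, 0.182, -0.756], [1, 0.046, -0.014, 0.182, -0.756], [1, 0.046, -0.014, 0.182, -0.756], [1, 0.046, -0.014, 0.182, -0.756], [1, 0.046, -0.014, 0.182, -0.756], [1, 0.046, -0.014, 0.182, -0.756]])

```text
time_s: 1.48
ee_pos: [0.5216, -0.0998, 0.2789]
ee_rot: [0.706, -0.705, 0.044, -0.045]
contact_force: [0.5, -0.5, -0.6]
finger_gap: 0.0857
```

```bash
python3 -c "
from h import *
go(.52,-.10,.28,-7.2)
c=cap('wrist','w1.png')
a=cv2.imread('pics/w1.png'); cv2.imwrite('pics/w1b.png',cv2.resize(a,(800,600)))"
```

```text
now [ 0.5216 -0.0998  0.2789] az -7.15 q [-0.19  0.25 -0.02  1.29  0.    1.51] F [ 0.5 -0.5 -0.6] gap 0.0857 t 1.48
shift [-0.0015 -0.0011 -0.0004] spin30 0.002 rows 0.0
```

View pics/w1b.png

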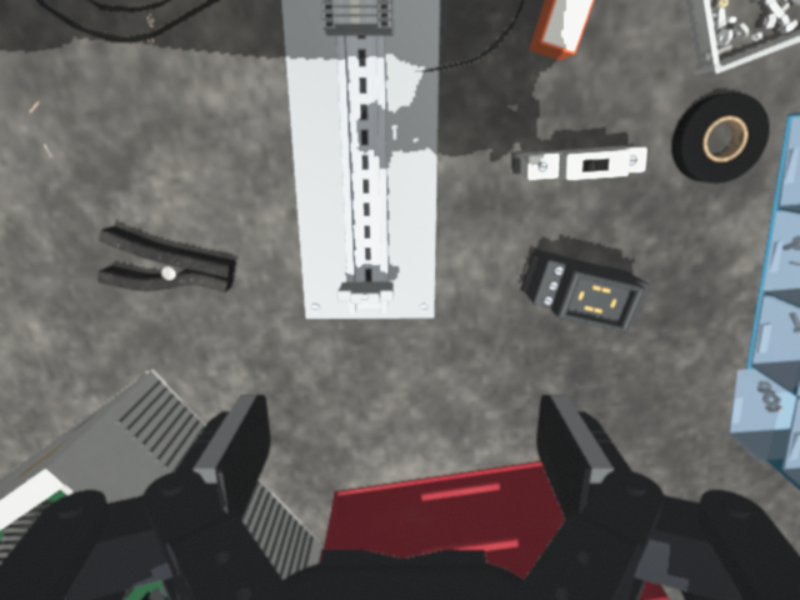

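```bash
python3 -c "
import cv2
a=cv2.imread('pics/w1.png')
cv2.imwrite('pics/w1c.png',cv2.resize(a[120:260,225:365],None,fx=4.2,fy=4.2,interpolation=cv2.INTER_CUBIC))
cv2.imwrite('pics/w1d.png',cv2.resize(a[0:140,225:365],None,fx=4.2,fy=4.2,interpolation=cv2.INTER_CUBIC))
cv2.imwrite('pics/w1e.png',cv2.resize(a[90:270,400:540],None,fx=3.3,fy=3.3,interpolation=cv2.INTER_CUBIC))
"
```

```text
(no output)
```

View pics/w1c.png

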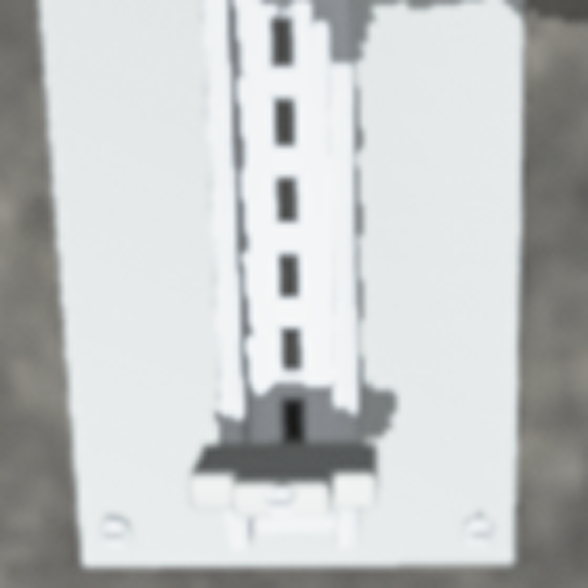

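View pics/w1d.png

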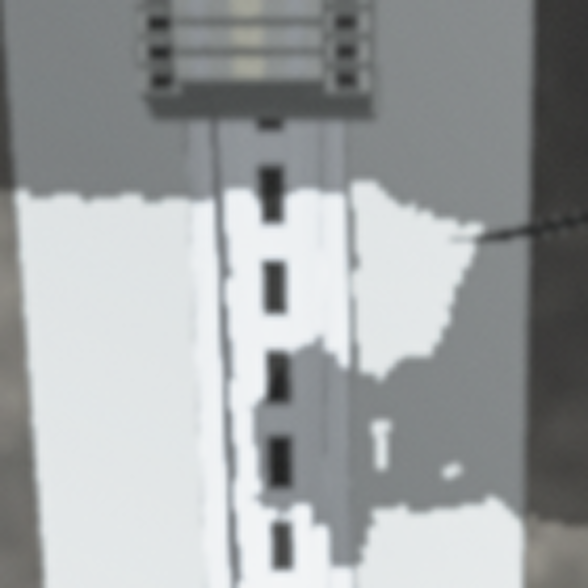

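View pics/w1e.png

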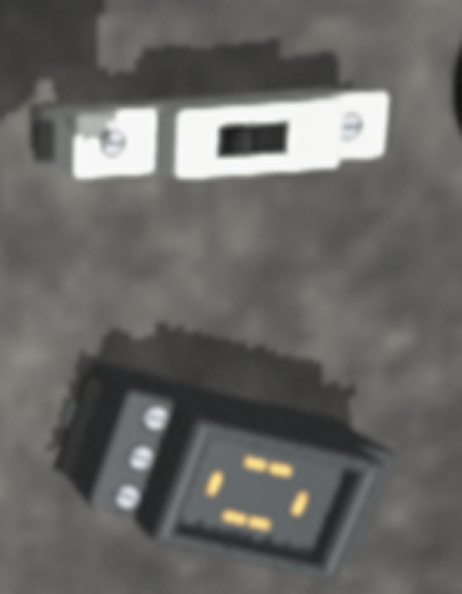

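```bash
cat > pan.py <<'E'
from h import *
def edge(g,row,lo,hi,pol):
    r=g[row-1:row+2,lo:hi].mean(0); d=np.gradient(r)*pol; i=int(np.argmax(d))
    if d[i]<8 or i<2 or i>len(d)-3: return None
    w=np.clip(d[i-2:i+3],0,None); return lo+i+(w*np.arange(-2,3)).sum()/w.sum()
def fitline(P):
    P=np.array(P); 
    for _ in range(3):
        k=np.polyfit(P[:,1],P[:,0],1); r=P[:,0]-np.polyval(k,P[:,1]); P=P[abs(r)<max(2*r.std(),3e-4)]
    return k,r.std(),len(P)
if __name__=='__main__':
    c=load('w1.png'); g=cv2.cvtColor(c['pixels'],cv2.COLOR_RGB2GRAY).astype(float)
    L=[];Rr=[]
    for row in range(45,250,2):
        l=edge(g,row,226,250,1); r=edge(g,row,336,360,-1)
        if l: L.append(ray(c,l,row,.01)[:2])
        if r: Rr.append(ray(c,r,row,.01)[:2])
    for n,P in (('L',L),('R',Rr)):
        k,s,m=fitline(P); print(n,'x at y=-.05',np.polyval(k,-.05).round(4),'slope',k[0].round(4),s.round(5),m)
    # end edge bottom
    E=[]
    gt=g.T
    for col in range(252,340,4):
        e=edge(gt,col,248,262,-1)
        if e: E.append(ray(c,col,e,.01)[:2][::-1])
    k,s,m=fitline(E); print('end: y at x=.5',np.polyval(k,.5).round(4),'slope',k[0].round(4),s,m)
E
python3 pan.py
```

```text
L x at y=-.05 0.4368 slope 0.122 0.00014 103
R x at y=-.05 0.5576 slope 0.1205 0.00012 92
end: y at x=.5 -0.1729 slope -0.12 0.00011819586265876728 22
```

```bash
python3 -c "
from h import *
c=load('w1.png')
f=lambda q,z:np.array([ray(c,400+(u+.0)/3.3,90+v/3.3,z)[:2] for u,v in q])
def rep(n,P):
    print(n,P.mean(0).round(4),'sides',[np.linalg.norm(P[i]-P[(i+1)%4]).round(4) for i in range(4)],'az',[np.degrees(np.arctan2(*(P[(i+1)%4]-P[i])[::-1])).round(1) for i in range(4)])
rep('br',f([(175,110),(175,180),(340,168),(340,95)],.067))
rep('brsh',f([(77,110),(75,180),(387,155),(388,92)],.045))
rep('sock',f([(205,420),(157,540),(335,574),(392,457)],.067))
rep('pins',f([(257,463),(214,484),(246,520),(299,503)],.057))
"
```

```text
br [ 0.6706 -0.0525] sides [np.float64(0.0186), np.float64(0.0453), np.float64(0.0194), np.float64(0.0445)] az [np.float64(-90.7), np.float64(-3.1), np.float64(91.7), np.float64(177.9)]
brsh [ 0.6716 -0.0527] sides [np.float64(0.0197), np.float64(0.0908), np.float64(0.0177), np.float64(0.0892)] az [np.float64(-93.8), np.float64(-2.7), np.float64(91.5), np.float64(176.0)]
sock [ 0.6761 -0.1585] sides [np.float64(0.0392), np.float64(0.0571), np.float64(0.0393), np.float64(0.0583)] az [np.float64(-112.0), np.float64(-18.5), np.float64(66.4), np.float64(161.5)]
pins [ 0.6745 -0.1598] sides [np.float64(0.0141), np.float64(0.0165), np.float64(0.0167), np.float64(0.0197)] az [np.float64(-158.4), np.float64(-53.1), np.float64(12.5), np.float64(131.5)]
```

```bash
python3 -c "
from h import *
go(.671,-.0525,.11,-2.8)
go(.671,-.0525,.046,-2.8)"
```

```text
now [ 0.5195 -0.1014  0.2787] az -7.24 q [-0.19  0.25 -0.02  1.29  0.    1.5 ] F [ 0.2  0.9 -0.6] gap 0.0854 t 1.53
shift [0.1442 0.1686 0.0675] spin30 -0.148 rows 5.6
now [ 0.5195 -0.1014  0.2787] az -7.24 q [-0.19  0.25 -0.02  1.29  0.    1.5 ] F [ 0.2  0.9 -0.6] gap 0.0854 t 1.53
shift [0.1442 0.2326 0.0675] spin30 -0.148 rows 6.8
```

Request:
move_arm(moves=[[1, 0.144, 0.168, 0.067, -0.148], [1, 0.144, 0.168, 0.067, -0.148], [1, 0.144, 0.168, 0.067, -0.148], [1, 0.144, 0.168, 0.067, -0.148], [1, 0.144, 0.168, 0.067, -0.148], [1, 0.144, 0.168, 0.067, -0.148], [1, 0.144, 0.168, 0.067, -0.148], [1, 0.144, 0.168, 0.067, -0.148]], newtons=50)

```text
time_s: 2.2
ee_pos: [0.668, -0.0562, 0.1095]
ee_rot: [-0.707, 0.707, -0.02, 0.017]
contact_force: [-0.5, -0.2, 1.5]
finger_gap: 0.0856
```

```bash
python3 -c "
from h import *
cap('wrist','w2.png')
go(.671,-.0525,.046,-2.8)"
```

```text
now [ 0.6685 -0.0564  0.1113] az -3.07 q [-0.08  0.57  0.05  1.05 -0.    1.54] F [-0.2  0.1 -0.7] gap 0.0853 t 2.25
shift [0.0025 0.0653 0.0041] spin30 -0.009 rows 1.6
```

View pics/w2.png

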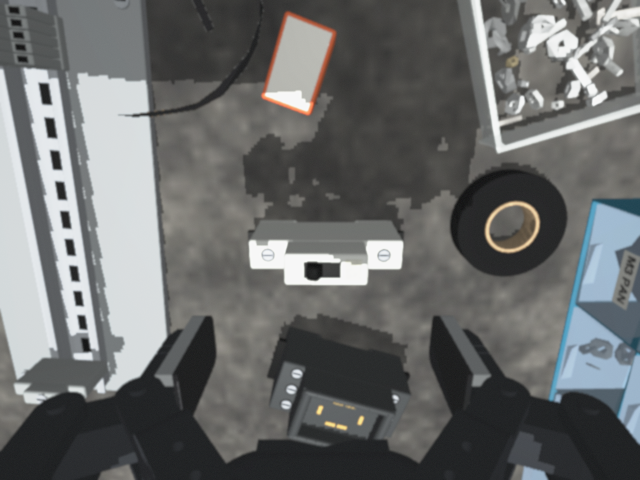

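```bash
python3 -c "
from h import *
c=load('w2.png')
P=np.array([ray(c,u,v,.067)[:2] for u,v in [(285,253.5),(285,284),(367.5,285.5),(367.5,254.5)]])
print(P.mean(0),np.diff(P,axis=0))
P=np.array([ray(c,u,v,.045)[:2] for u,v in [(250,239),(250,269),(402,269),(403,240)]])
print(P.mean(0),np.diff(P,axis=0))
P=np.array([ray(c,u,v,.034)[:2] for u,v in [(287,12),(335,32),(311,113),(263,95)]])
print('relay',P.mean(0),np.diff(P,axis=0),[np.linalg.norm(x) for x in np.diff(P,axis=0)],[np.degrees(np.arctan2(x[1],x[0])) for x in np.diff(P,axis=0)])
P=np.array([ray(c,u,v,.045)[:2] for u,v in [(297.5,374),(291.5,389),(286.5,405),(396,398)]])
print('sock screws',P)
print(proj(c,[[.671,-.0525,.067],[.676,-.159,.067]]))
"
```

```text
[ 0.67108382 -0.05244661] [[-0.00150884 -0.01762334]
 [ 0.04451065 -0.00316907]
 [ 0.0002494   0.01800278]]
[ 0.67117714 -0.05239116] [[-0.00219054 -0.01884116]
 [ 0.09046829 -0.00463746]
 [ 0.0002859   0.01829098]]
relay [0.66194703 0.05121244] [[ 0.02383837 -0.01027801]
 [-0.01476588 -0.0386551 ]
 [-0.02528137  0.01055965]] [np.float64(0.025959683614286563), np.float64(0.041379313793307886), np.float64(0.027398062836680444)] [np.float64(-23.323480913407266), np.float64(-110.90638060989725), np.float64(157.33043457875013)]
sock screws [[ 0.64799909 -0.13619848]
 [ 0.64306071 -0.14814546]
 [ 0.63857242 -0.1613662 ]
 [ 0.71325494 -0.15911224]]
[[326.10190178 269.69756669]
 [342.56338064 425.66616573]]
```

Request:
move_arm(moves=[[1, 0.0025, 0.04, 0.004, 0], [1, 0.0025, 0.065, 0.004, 0], [1, 0.0025, 0.065, 0.004, 0], [0.4, 0.0025, 0.065, 0.004, 0], [0.4, 0.0025, 0.065, 0.004, 0], [0.4, 0.0025, 0.065, 0.004, 0], [0.4, 0.0025, 0.065, 0.004, 0], [0.4, 0.0025, 0.065, 0.004, 0], [0.4, 0.0025, 0.065, 0.004, 0]], newtons=50)

```text
time_s: 3.0
ee_pos: [0.6743, -0.0519, 0.0496]
ee_rot: [-0.707, 0.707, -0.017, 0.02]
contact_force: [0.0, 1.1, 6.6]
finger_gap: 0.0439
```

```bash
python3 -c "
from h import *
cap('wrist','w3.png')
go(.671,-.0525,.046,-2.8)"
```

```text
now [ 0.6743 -0.0519  0.0496] az -3.03 q [-0.08  0.62 -0.03  0.91 -0.    1.55] F [-1.4 -0.4  6.4] gap 0.0439 t 3.05
shift [-0.0033  0.0036 -0.0008] spin30 -0.008 rows 0.1
```

View pics/w3.png

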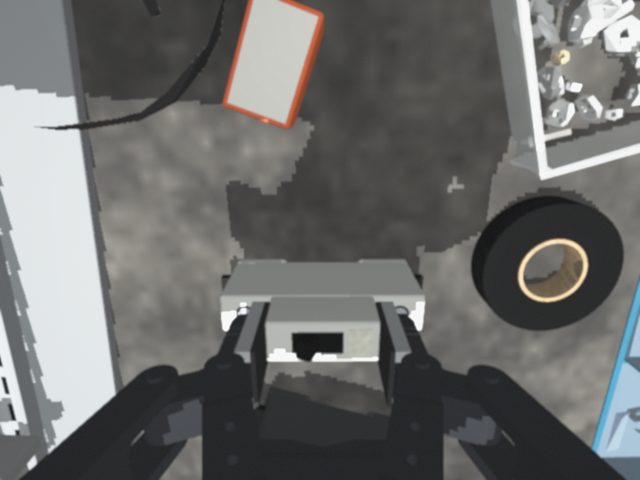

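```bash
python3 -c "
from h import *
for f in ['wrist0.png','w1.png','w2.png','w3.png']:
    c=load(f); Rt=c['R'].T@np.array([[1,0,0],[0,-.3276,-.9448],[0,.9448,-.3276]]); 
    print(f,(-c['R'].T@c['t']-Rt@[0,-.1428,.0856]).round(4), az(Rt).round(2))
p,R,s=tool();print(p,az(R))
c=load('w3.png');print(proj(c,[[p[0],p[1],.067]]))
"
```

```text
wrist0.png [ 0.1266 -0.5089  0.2306] -76.02
w1.png [ 0.5224 -0.1005  0.2789] -7.13
w2.png [ 0.6689 -0.0569  0.1096] -3.04
w3.png [ 0.6753 -0.0526  0.0497] -3.01
[ 0.67432294 -0.0518791   0.04964059] -3.0254372001727226
[[319.97779503 341.0422699 ]]
```

```bash
python3 -c "
from h import *
go(.5035,.002,.105,-6.9)"
```

```text
now [ 0.6743 -0.0519  0.0496] az -3.03 q [-0.08  0.62 -0.03  0.91 -0.    1.55] F [-1.4 -0.4  6.4] gap 0.0439 t 3.05
shift [-0.1732 -0.0562  0.0448] spin30 0.129 rows 4.5
```

Request:
move_arm(moves=[[0.4, 0, -0.03, 0, 0], [0.4, -0.02, -0.058, 0.01, 0.03], [0.4, -0.173, -0.06, 0.045, 0.129], [0.4, -0.173, -0.06, 0.045, 0.129], [0.4, -0.173, -0.06, 0.045, 0.129], [0.4, -0.173, -0.06, 0.045, 0.129], [0.4, -0.173, -0.06, 0.045, 0.129], [0.4, -0.173, -0.06, 0.045, 0.129], [0.4, -0.173, -0.06, 0.045, 0.129]])

```text
time_s: 3.8
ee_pos: [0.5037, 0.0026, 0.1077]
ee_rot: [0.706, -0.706, 0.041, -0.044]
contact_force: [0.1, 0.5, -1.3]
finger_gap: 0.0436
```

```bash
python3 -c "
from h import *
cap('wrist','w4.png')
go(.5035,.002,.105,-6.9)
a=cv2.imread('pics/w4.png'); cv2.imwrite('pics/w4b.png',cv2.resize(a,(800,600),interpolation=cv2.INTER_CUBIC))"
```

```text
now [0.5043 0.0024 0.1075] az -6.89 q [ 0.    0.31 -0.41  0.84 -0.    1.7 ] F [-0.  -0.4 -1.1] gap 0.0435 t 3.85
shift [-0.0008  0.0025 -0.0005] spin30 0.0 rows 0.1
```

View pics/w4b.png

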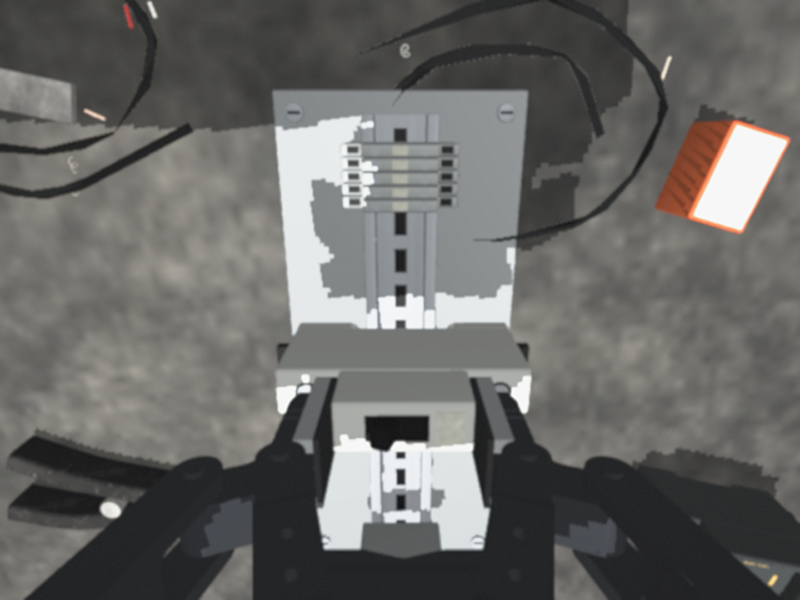

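```bash
cat > rail.py <<'E'
from pan import *
def rail(f,rows,lw,rw,c=None,verbose=True):
    """centre line offset in tool frame: tool-x as function of tool-z, plus angle; lw/rw=(col at rows[0], col at rows[1]) approx"""
    c=c or load(f); g=cv2.cvtColor(c['pixels'],cv2.COLOR_RGB2GRAY).astype(float)
    Rt=c['R'].T@np.array([[1,0,0],[0,-.3276,-.9448],[0,.9448,-.3276]]); p=-c['R'].T@c['t']-Rt@[0,-.1428,.0856]
    out=[]
    for w,pol in ((lw,1),(rw,-1)):
        P=[]
        for r in range(rows[0],rows[1],2):
            m=w[0]+(w[1]-w[0])*(r-rows[0])/(rows[1]-rows[0])
            e=edge(g,r,int(m-9),int(m+9),pol)
            if e:
                X=Rt.T@(ray(c,e,r,.01)-p); P.append([X[0],X[2]])
        k,s,m=fitline(P); out.append(k); 
        if verbose: print(k.round(4),s.round(5),m)
    k=(out[0]+out[1])/2
    print('rail centre tool-x at tool-z 0: %.4f  slope %.4f (deg %.2f) width %.4f  implied TCP'%(k[1],k[0],np.degrees(k[0]),out[1][1]-out[0][1]),p.round(4))
    return k
E
python3 -c "
from rail import *
rail('w4.png',(78,250),(219,233),(422,411))"
```

```text
[ 0.0014 -0.0614] 8e-05 86
[-0.0003  0.0584] 8e-05 81
rail centre tool-x at tool-z 0: -0.0015  slope 0.0005 (deg 0.03) width 0.1198  implied TCP [0.5045 0.0018 0.1078]
```

```bash
cat >> rail.py <<'E'
def tp(c,u,v,z):
    Rt=c['R'].T@np.array([[1,0,0],[0,-.3276,-.9448],[0,.9448,-.3276]]); p=-c['R'].T@c['t']-Rt@[0,-.1428,.0856]
    return (Rt.T@(ray(c,u,v,z)-p)).round(4)
E
python3 -c "
from rail import *
c=load('w4.png')
print('far edge',tp(c,400*.8,91*.8,.01))
for u,v in [(334,403),(474,403),(334,447),(474,447)]: print(tp(c,u*.8,v*.8,.125))
for u,v in [(277,369),(530,369)]: print('sh',tp(c,u*.8,v*.8,.103))
print('term near top',tp(c,400*.8,208*.8,.063))
"
```

```text
far edge [-0.0013  0.0978  0.1054]
[-0.0209 -0.0173  0.009 ]
[ 0.0216 -0.0171  0.0088]
[-0.0217 -0.0173 -0.0069]
[ 0.0224 -0.0171 -0.007 ]
sh [-0.0437  0.0046  0.0091]
sh [0.0443 0.005  0.0089]
term near top [-0.0011  0.0448  0.0588]
```

Request:
move_arm(moves=[[0.4, -0.0018, 0.015, 0, 0], [0.4, -0.0018, 0.025, 0, 0], [0.4, -0.0018, 0.03, 0, 0], [0.4, -0.0018, 0.034, 0, 0], [0.4, -0.0018, 0.038, 0, 0], [0.4, -0.0018, 0.042, 0, 0], [0.4, -0.0018, 0.042, 0, 0]])

```text
time_s: 4.43
ee_pos: [0.5016, 0.0027, 0.0685]
ee_rot: [0.706, -0.706, 0.041, -0.044]
contact_force: [-8.9, 0.5, 30.8]
finger_gap: 0.0438
```

```bash
python3 -c "
from rail import *
cap('wrist','w5.png')
go(.5035,.002,.0685,-6.9)
a=cv2.imread('pics/w5.png'); cv2.imwrite('pics/w5b.png',cv2.resize(a,(800,600),interpolation=cv2.INTER_CUBIC))"
```

```text
now [0.5016 0.0027 0.0685] az -6.9 q [ 0.01  0.35 -0.48  0.74 -0.    1.7 ] F [-9.4 -0.  28.6] gap 0.0439 t 4.48
shift [ 0.002   0.     -0.0004] spin30 0.0 rows 0.0
```

View pics/w5b.png

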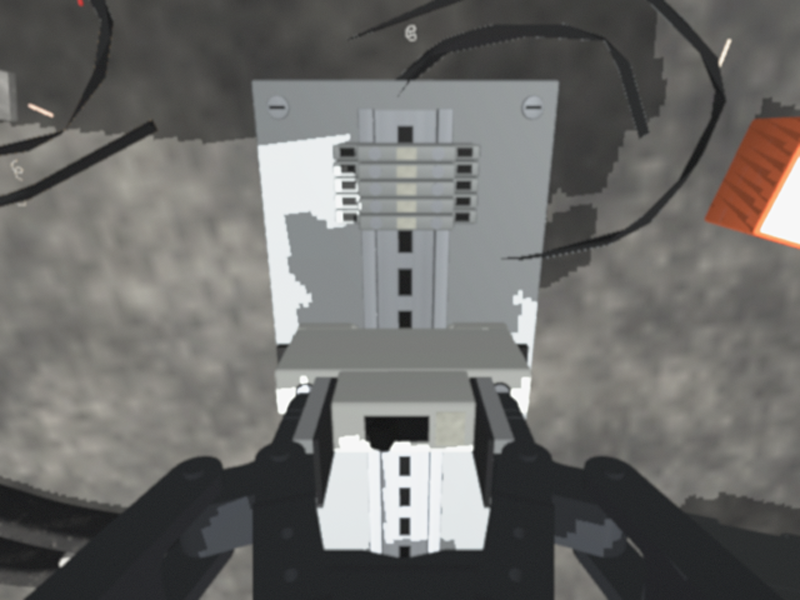

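```bash
python3 -c "
from rail import *
rail('w5.png',(70,250),(203,222),(446,425))
c=load('w5.png');z=.0189
for u,v in [(334,403),(474,403),(334,447),(474,447)]: print(tp(c,u*.8,v*.8,z+.067))
for u,v in [(277,369),(530,369)]: print('sh',tp(c,u*.8,v*.8,z+.045))
for u in (362,372,433,445):print('fl',tp(c,u*.8,290*.8,.025))
"
```

```text
[ 0.0012 -0.0591] 7e-05 88
[0.0002 0.0605] 5e-05 81
rail centre tool-x at tool-z 0: 0.0007  slope 0.0007 (deg 0.04) width 0.1196  implied TCP [0.5025 0.0019 0.0686]
[-0.0209 -0.0174  0.009 ]
[ 0.0216 -0.0172  0.0089]
[-0.0217 -0.0174 -0.0068]
[ 0.0224 -0.0172 -0.0069]
sh [-0.0437  0.0045  0.0091]
sh [0.0442 0.0049 0.009 ]
fl [-0.0169  0.0435  0.0254]
fl [-0.0128  0.0435  0.0254]
fl [0.0125 0.0436 0.0253]
fl [0.0175 0.0437 0.0253]
```

Request:
move_arm(moves=[[0.4, 0, -0.003, 0, 0], [0.9, 0, -0.003, 0, 0], [1, 0, -0.003, 0, 0], [1, 0, -0.003, 0, 0], [1, 0, -0.02, 0, 0], [1, 0, -0.06, 0, 0], [1, 0, -0.06, 0, 0]])

```text
time_s: 5.07
ee_pos: [0.5041, 0.0028, 0.1291]
ee_rot: [0.706, -0.706, 0.04, -0.045]
contact_force: [2.3, 0.2, 1.0]
finger_gap: 0.0852
```

```bash
python3 -c "
from rail import *
cap('wrist','w6.png')
go(.676,-.159,.13,-20)"
```

```text
now [0.5036 0.0028 0.1272] az -6.88 q [ 0.01  0.29 -0.39  0.89  0.    1.7 ] F [-0.1  0.7 -0.5] gap 0.0859 t 5.12
shift [ 0.1906 -0.0016 -0.14  ] spin30 0.437 rows 5.7
```

View pics/w6.png

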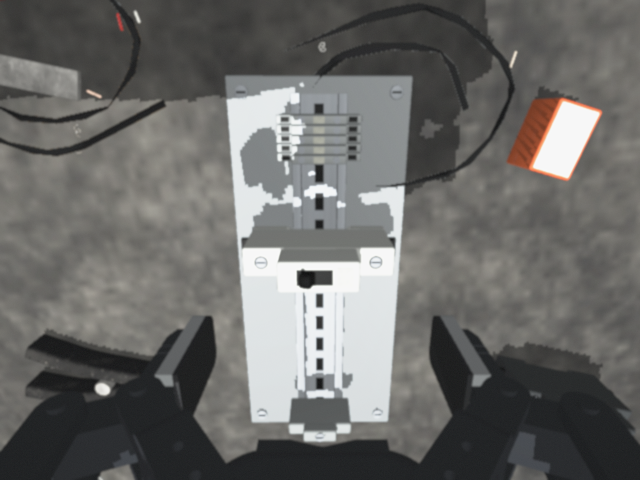

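Request:
move_arm(moves=[[1, 0.19, 0, -0.14, 0.437], [1, 0.19, 0, -0.14, 0.437], [1, 0.19, 0, -0.14, 0.437], [1, 0.19, 0, -0.14, 0.437], [1, 0.19, 0.01, -0.14, 0.437], [1, 0.19, 0.02, -0.14, 0.437], [1, 0.19, 0.02, -0.14, 0.437], [1, 0.19, 0.02, -0.14, 0.437]])

```text
time_s: 5.78
ee_pos: [0.6714, -0.1598, 0.1008]
ee_rot: [0.696, -0.696, 0.125, -0.122]
contact_force: [-0.6, 0.3, 0.5]
finger_gap: 0.0855
```

```bash
python3 -c "
from rail import *
cap('wrist','w7.png')
go(.676,-.159,.043,-20)
a=cv2.imread('pics/w7.png'); cv2.imwrite('pics/w7b.png',cv2.resize(a[130:430,180:480],None,fx=2,fy=2,interpolation=cv2.INTER_CUBIC))"
```

```text
now [ 0.6709 -0.1589  0.1019] az -20.03 q [-0.23  0.61  0.09  1.06  0.    1.69] F [-0.1  0.2  0.3] gap 0.0855 t 5.83
shift [0.0051 0.0589 0.0016] spin30 -0.001 rows 1.4
```

View pics/w7b.png

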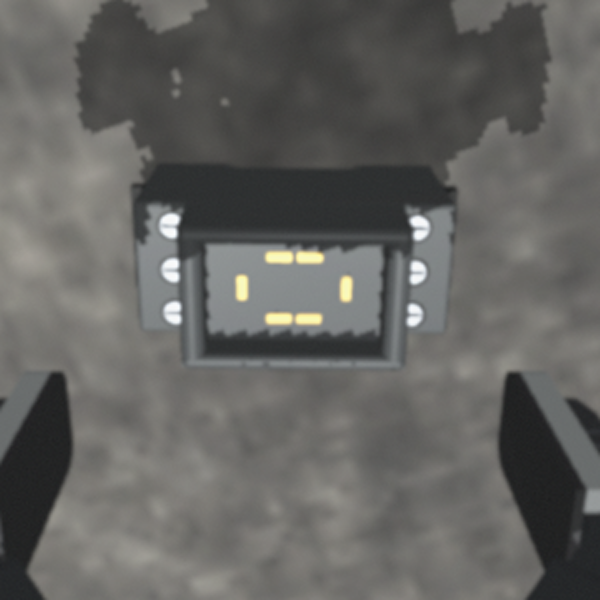

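```bash
python3 -c "
from rail import *
c=load('w7.png')
for u,v,z in [(183,366,.067),(407,366,.067),(181,240,.067),(410,238,.067),(171,226,.045),(418,228,.045),(172,270,.045),(417,272,.045),(173,313,.045),(414,315,.045)]: print(tp(c,180+u/2,130+v/2,z))
"
```

```text
[-0.0269  0.034  -0.0166]
[ 0.0324  0.0337 -0.0165]
[-0.0258  0.0339  0.019 ]
[0.0312 0.0337 0.0197]
[-0.0317  0.056   0.0149]
[0.0372 0.0557 0.0144]
[-0.032   0.056   0.0016]
[0.0377 0.0557 0.0011]
[-0.0324  0.056  -0.0119]
[ 0.0376  0.0557 -0.0124]
```

Request:
move_arm(moves=[[1, 0.0027, 0.03, 0.0013, 0.013], [1, 0.0027, 0.053, 0.0013, 0.013], [1, 0.0027, 0.053, 0.0013, 0.013], [0.5, 0.0027, 0.053, 0.0013, 0.013], [0.5, 0.0027, 0.053, 0.0013, 0.013], [0.5, 0.0027, 0.053, 0.0013, 0.013], [0.5, 0.0027, 0.053, 0.0013, 0.013], [0.5, 0.0027, 0.053, 0.0013, 0.013]])

```text
time_s: 6.5
ee_pos: [0.6765, -0.1587, 0.0537]
ee_rot: [0.696, -0.696, 0.124, -0.126]
contact_force: [0.0, 1.2, 6.0]
finger_gap: 0.0579
```

```bash
python3 -c "
from rail import *
cap('wrist','w8.png')
go(.492,-.0924,.105,-6.9)"
```

```text
now [ 0.6765 -0.1587  0.0537] az -20.37 q [-0.23  0.65  0.03  0.95  0.    1.7 ] F [0.1 1.2 7. ] gap 0.0583 t 6.55
shift [-0.1959 -0.052  -0.0021] spin30 -0.449 rows 4.9
```

View pics/w8.png

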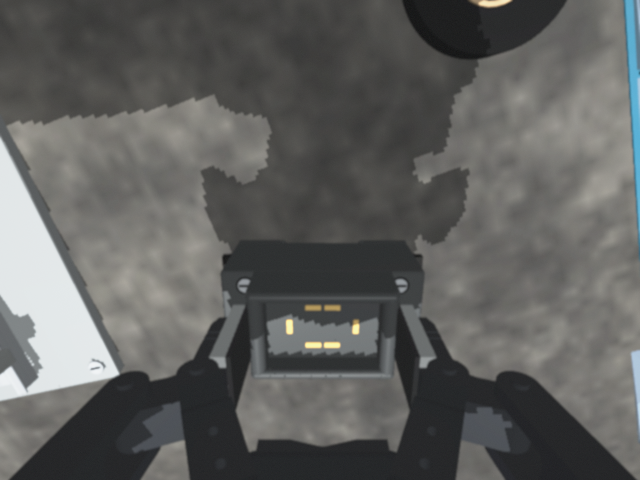

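Request:
move_arm(moves=[[0.5, 0, -0.03, 0, 0], [0.5, -0.02, -0.06, 0, -0.06], [0.5, -0.198, -0.062, -0.001, -0.449], [0.5, -0.198, -0.062, -0.001, -0.449], [0.5, -0.198, -0.062, -0.001, -0.449], [0.5, -0.198, -0.062, -0.001, -0.449], [0.5, -0.198, -0.062, -0.001, -0.449], [0.5, -0.198, -0.062, -0.001, -0.449], [0.5, -0.198, -0.062, -0.001, -0.449]])

```text
time_s: 7.3
ee_pos: [0.4893, -0.0906, 0.1141]
ee_rot: [-0.706, 0.706, -0.042, 0.043]
contact_force: [1.2, 0.4, -0.7]
finger_gap: 0.0582
```

```bash
python3 -c "
from h import *
cap('wrist','w9.png')
go(.4906,-.092,.115,-6.9)
a=cv2.imread('pics/w9.png'); cv2.imwrite('pics/w9b.png',cv2.resize(a,(800,600),interpolation=cv2.INTER_CUBIC))"
```

```text
now [ 0.4908 -0.091   0.1142] az -6.91 q [-0.18  0.3  -0.41  0.86 -0.    1.51] F [ 1.  -0.3 -0.9] gap 0.0583 t 7.35
shift [-0.0001 -0.0008 -0.001 ] spin30 -0.0 rows 0.0
```

View pics/w9b.png

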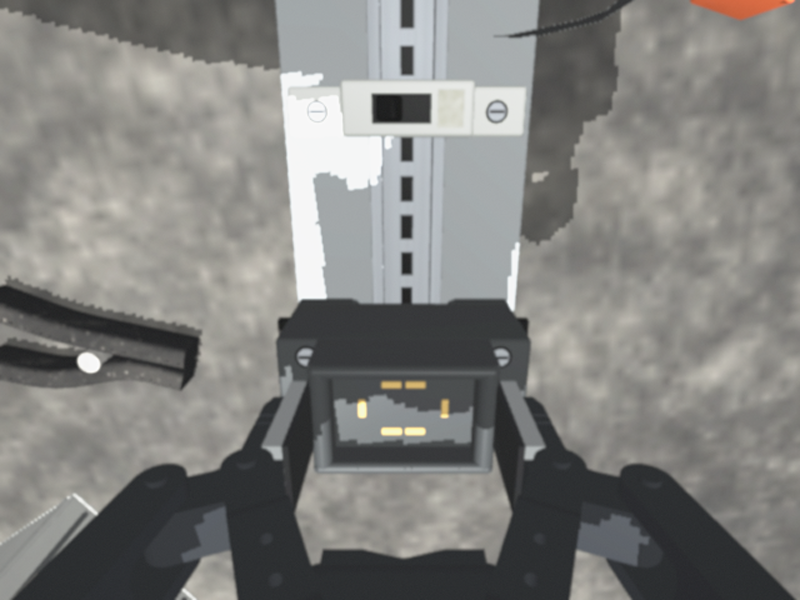

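```bash
python3 -c "
from rail import *
rail('w9.png',(112,232),(229.6,240),(421.6,413))
c=load('w9.png');zt=.1142-.0537+.067
for u,v in [(313,472),(491,472),(309,366),(495,366)]: print('sock',tp(c,u*.8,v*.8,zt))
for u,v in [(305,357),(502,357)]: print('sh',tp(c,u*.8,v*.8,zt-.022))
for u,v in [(342,81),(474,81),(341,136),(473,135)]: print('br',tp(c,u*.8,v*.8,.086))
"
```

```text
[ 0.0014 -0.0585] 8e-05 60
[-0.0064  0.0619] 0.0001 57
rail centre tool-x at tool-z 0: 0.0017  slope -0.0025 (deg -0.14) width 0.1204  implied TCP [ 0.4902 -0.0914  0.1142]
sock [-0.0298 -0.0134 -0.0196]
sock [ 0.0292 -0.0132 -0.0197]
sock [-0.0286 -0.0134  0.0195]
sock [ 0.0281 -0.0132  0.0194]
sh [-0.0346  0.0086  0.0118]
sh [0.0351 0.0088 0.0117]
br [-0.0201  0.0281  0.1027]
br [0.0235 0.0282 0.1027]
br [-0.0211  0.0281  0.0856]
br [0.0239 0.0282 0.0859]
```

Request:
move_arm(moves=[[0.5, 0.0017, 0.02, 0, 0], [0.5, 0.0017, 0.03, 0, 0], [0.5, 0.0017, 0.034, 0, 0], [0.5, 0.0017, 0.037, 0, 0], [0.5, 0.0017, 0.041, 0, 0], [0.5, 0.0017, 0.045, 0, 0], [0.5, 0.0017, 0.045, 0, 0]])

```text
time_s: 7.93
ee_pos: [0.4924, -0.0913, 0.0726]
ee_rot: [-0.706, 0.706, -0.041, 0.044]
contact_force: [-7.7, 1.3, 30.7]
finger_gap: 0.0584
```

```bash
python3 -c "
from rail import *
cap('wrist','w10.png')
go(.4906,-.092,.0727,-6.9)
a=cv2.imread('pics/w10.png'); cv2.imwrite('pics/w10b.png',cv2.resize(a,(800,600),interpolation=cv2.INTER_CUBIC))"
```

```text
now [ 0.4924 -0.0913  0.0726] az -6.92 q [-0.18  0.34 -0.47  0.75 -0.    1.51] F [-8.5  0.9 28.8] gap 0.0583 t 7.98
shift [-0.0017 -0.0001 -0.0009] spin30 -0.001 rows 0.0
```

View pics/w10b.png

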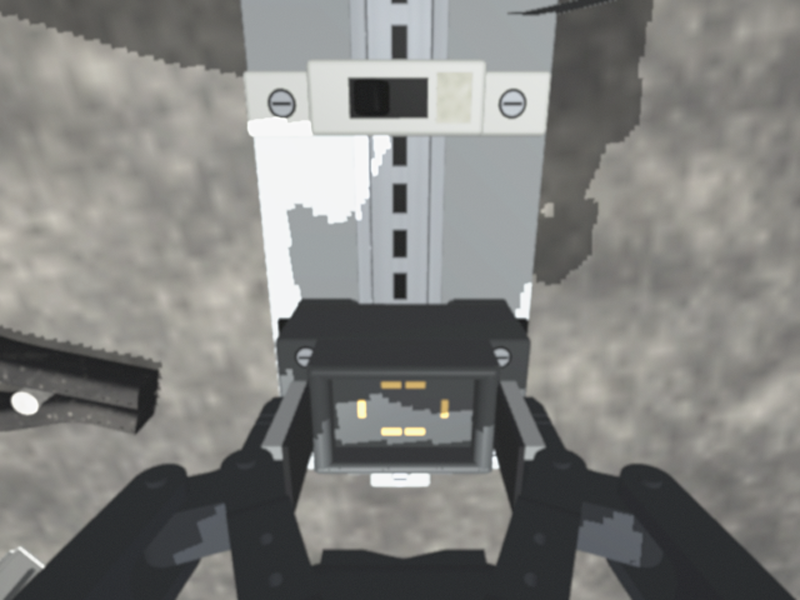

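Request:
move_arm(moves=[[0.5, 0, -0.0035, 0, 0], [1, 0, -0.0035, 0, 0], [1, 0, -0.0035, 0, 0], [1, 0, -0.0035, 0, 0], [1, 0, -0.03, 0, 0], [1, 0, -0.06, 0, 0], [1, 0, -0.06, 0, 0]])

```text
time_s: 8.57
ee_pos: [0.4944, -0.0915, 0.1325]
ee_rot: [-0.705, 0.706, -0.04, 0.045]
contact_force: [0.1, -0.4, -0.1]
finger_gap: 0.0852
```

```bash
python3 -c "
from rail import *
cap('wrist','w11.png')
go(.662,.051,.10,-21.5)"
```

```text
now [ 0.4936 -0.0913  0.1306] az -6.91 q [-0.18  0.28 -0.38  0.9   0.    1.51] F [ 0.5  0.7 -0.8] gap 0.0854 t 8.62
shift [0.1498 0.0314 0.1616] spin30 0.486 rows 5.3
```

View pics/w11.png

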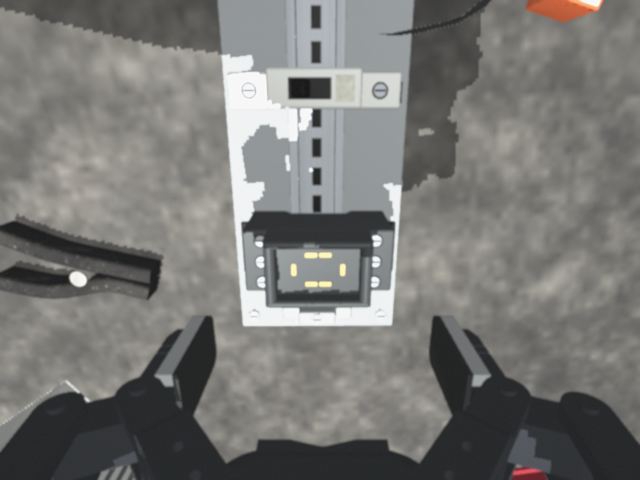

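Request:
move_arm(moves=[[1, 0.15, 0, 0.16, 0.486], [1, 0.15, 0, 0.16, 0.486], [1, 0.15, 0, 0.16, 0.486], [1, 0.15, 0.01, 0.16, 0.486], [1, 0.15, 0.03, 0.16, 0.486], [1, 0.15, 0.03, 0.16, 0.486], [1, 0.15, 0.03, 0.16, 0.486], [1, 0.15, 0.03, 0.16, 0.486]])

```text
time_s: 9.28
ee_pos: [0.658, 0.0505, 0.0957]
ee_rot: [-0.694, 0.695, -0.133, 0.13]
contact_force: [0.6, -0.6, 0.0]
finger_gap: 0.0854
```

```bash
python3 -c "
from rail import *
cap('wrist','w12.png')
go(.662,.051,.015,-21.5)
a=cv2.imread('pics/w12.png'); cv2.imwrite('pics/w12b.png',cv2.resize(a[180:380,220:420],None,fx=3,fy=3,interpolation=cv2.INTER_CUBIC))"
```

```text
now [0.6577 0.0497 0.0967] az -21.48 q [ 0.08  0.57 -0.01  1.   -0.    2.02] F [-0.2 -0.   0.1] gap 0.0856 t 9.33
shift [0.0038 0.0817 0.0029] spin30 0.001 rows 2.0
```

View pics/w12b.png

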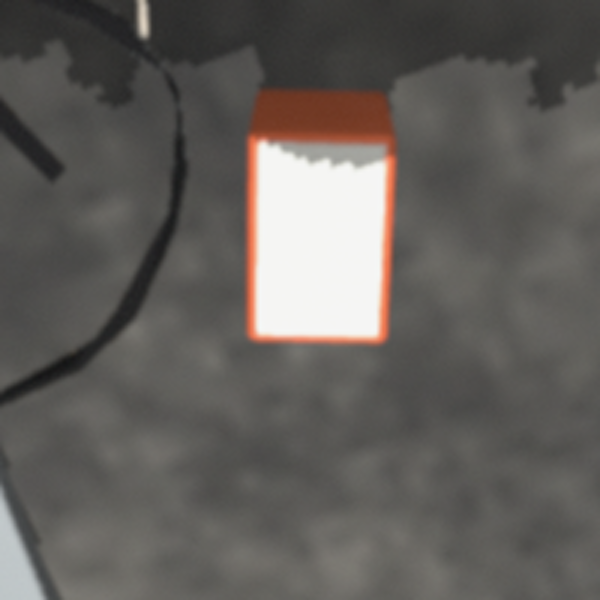

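```bash
python3 -c "
from rail import *
c=load('w12.png')
P=np.array([tp(c,220+u/3,180+v/3,.034) for u,v in [(248,136),(396,140),(386,343),(249,342)]])
print(P,P.mean(0)); d=np.diff(P,axis=0)[:,[0,2]]; print(np.linalg.norm(d,axis=1),np.degrees(np.arctan2(d[:,1],d[:,0])))
"
```

```text
[[-0.0111  0.0617  0.0234]
 [ 0.0168  0.0616  0.0227]
 [ 0.0159  0.0617 -0.02  ]
 [-0.0116  0.0618 -0.0198]] [0.0025   0.0617   0.001575]
[0.02790878 0.04270948 0.02750073] [ -1.437227   -91.2074606  179.58331077]
```

Request:
move_arm(moves=[[1, 0.0025, 0.04, 0.0016, 0.035], [1, 0.0025, 0.075, 0.0016, 0.035], [1, 0.0025, 0.075, 0.0016, 0.035], [0.2, 0.0025, 0.075, 0.0016, 0.035], [0.2, 0.0025, 0.075, 0.0016, 0.035], [0.2, 0.0025, 0.075, 0.0016, 0.035], [0.2, 0.0025, 0.075, 0.0016, 0.035], [0.2, 0.0025, 0.075, 0.0016, 0.035], [0.2, 0.0025, 0.075, 0.0016, 0.035], [0.2, 0.0025, 0.075, 0.0016, 0.035]], newtons=40)

```text
time_s: 10.17
ee_pos: [0.6637, 0.0505, 0.0258]
ee_rot: [0.694, -0.693, 0.137, -0.14]
contact_force: [-0.6, -0.8, 6.7]
finger_gap: 0.0268
```

```bash
python3 -c "
from rail import *
cap('wrist','w13.png')
go(.492,-.0915,.12,83.1)"
```

```text
now [0.6637 0.0505 0.0258] az -22.54 q [ 0.08  0.63 -0.09  0.84 -0.    2.04] F [-0.  -1.2  5.2] gap 0.0265 t 10.22
shift [-0.1037 -0.0949 -0.1968] spin30 -3.521 rows 14.8
```

View pics/w13.png

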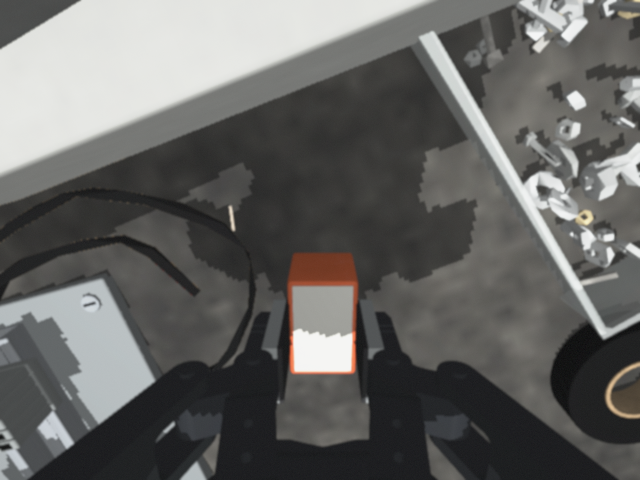

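Request:
move_arm(moves=[[0.2, 0, -0.04, 0, -0.1], [0.2, 0, -0.08, 0, -0.9], [0.2, -0.03, -0.11, -0.06, -0.9], [0.2, -0.06, -0.11, -0.1, -0.9], [0.2, -0.06, -0.11, -0.1, -0.9]])

```text
time_s: 10.63
ee_pos: [0.5686, -0.0195, 0.1357]
ee_rot: [-0.706, 0.707, 0.031, -0.028]
contact_force: [-0.5, -0.1, -0.6]
finger_gap: 0.0268
```

```bash
python3 -c "
from rail import *
go(.492,-.0915,.135,83.1)"
```

```text
now [ 0.5686 -0.0195  0.1357] az 4.8 q [-0.03  0.39 -0.21  0.97 -0.    1.45] F [-0.5 -0.1 -0.6] gap 0.0268 t 10.63
shift [-0.0823  0.0004 -0.0654] spin30 -2.61 rows 10.9
```

Request:
move_arm(moves=[[0.2, -0.08, 0, -0.065, -0.9], [0.2, -0.08, 0, -0.065, -0.9], [0.2, -0.08, 0, -0.065, -0.9], [0.2, -0.08, 0, -0.065, -0.9], [0.2, -0.08, 0, -0.065, -0.9]])

```text
time_s: 11.05
ee_pos: [0.4925, -0.0908, 0.1342]
ee_rot: [-0.681, 0.681, 0.192, -0.191]
contact_force: [0.5, 0.2, -0.7]
finger_gap: 0.0267
```

Request:
move_arm(moves=[[0.2, 0, 0, 0, -0.9], [0.2, 0, 0, 0, -0.9], [0.2, 0, 0, 0, -0.9], [0.2, 0, 0, 0, -0.9], [0.2, 0, 0, 0, -0.9]])

```text
time_s: 11.47
ee_pos: [0.4945, -0.0894, 0.1337]
ee_rot: [-0.617, 0.617, 0.346, -0.345]
contact_force: [-0.3, -0.0, -0.5]
finger_gap: 0.0266
```

```bash
python3 -c "
from rail import *
go(.492,-.0915,.135,83.1)"
```

```text
now [ 0.4945 -0.0894  0.1337] az 58.46 q [-0.18  0.28 -0.37  0.91  0.    0.37] F [-0.3 -0.  -0.5] gap 0.0266 t 11.47
shift [-0.0031 -0.0013  0.0011] spin30 -0.821 rows 3.4
```

Request:
move_arm(moves=[[0.2, -0.002, 0, 0, -0.815], [0.2, -0.002, 0, 0, -0.815], [0.2, -0.002, 0, 0, -0.815], [0.2, -0.002, 0, 0, -0.815], [0.2, -0.002, 0, 0, -0.815], [0.2, -0.002, 0, 0, -0.815]])

```text
time_s: 11.97
ee_pos: [0.493, -0.0913, 0.1335]
ee_rot: [-0.531, 0.531, 0.467, -0.467]
contact_force: [-0.4, -0.7, -0.6]
finger_gap: 0.0265
```

```bash
python3 -c "
from rail import *
go(.492,-.0915,.135,83.1)
cap('wrist','w14.png')
a=cv2.imread('pics/w14.png'); cv2.imwrite('pics/w14b.png',cv2.resize(a,(800,600),interpolation=cv2.INTER_CUBIC))"
```

```text
now [ 0.493  -0.0913  0.1335] az 82.7 q [-0.18  0.28 -0.37  0.91  0.   -0.06] F [-0.4 -0.7 -0.6] gap 0.0265 t 11.97
shift [-0.0003 -0.0015  0.001 ] spin30 -0.013 rows 0.1
```

View pics/w14b.png

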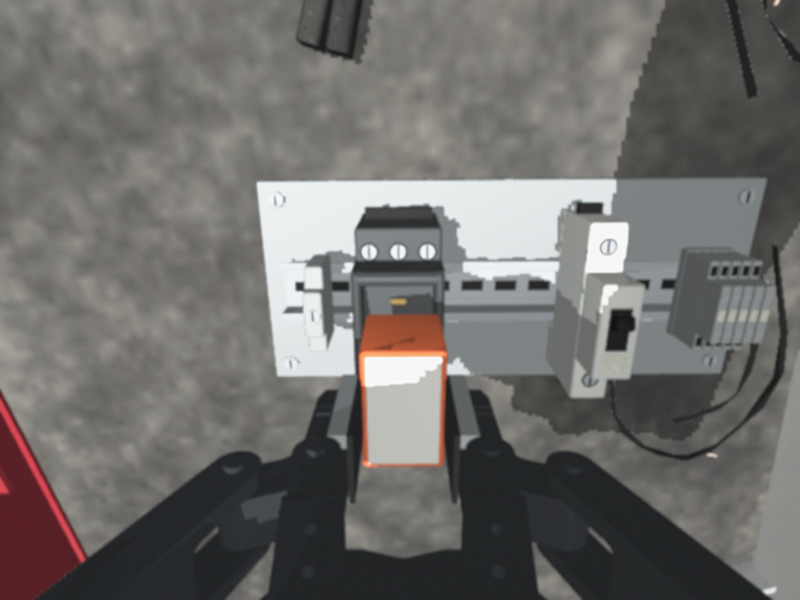

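```bash
python3 -c "
import cv2
a=cv2.imread('pics/w14.png'); cv2.imwrite('pics/w14c.png',cv2.resize(a[150:390,250:390],None,fx=4.2,fy=2.5,interpolation=cv2.INTER_CUBIC))"
```

```text
(no output)
```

View pics/w14c.png

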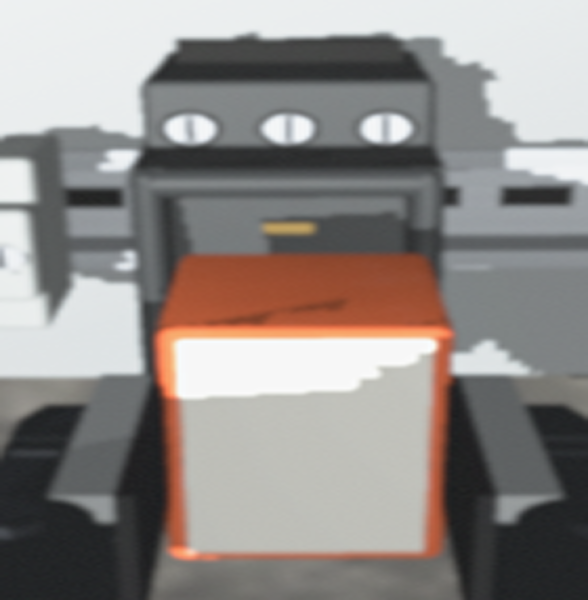

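```bash
python3 -c "
from rail import *
c=load('w14.png'); f=lambda u,v,z: tp(c,250+u/4.2,150+v/2.5,z)
print('rim',f(137,168,.086),f(441,166,.086))
print('screws',f(190,128,.064),f(289,128,.064),f(387,128,.064))
print('relay',*[f(u,v,.1417) for u,v in [(157,330),(450,328),(443,558),(165,558)]])
print('inner pocket',f(163,195,.086),f(412,193,.086))
c=load('w11.png')
print('from w11 socket screws',*[tp(c,u,v,.064) for u,v in [(260,242),(260.5,262),(261,283),(376.5,241),(376,262),(375.5,282)]])
Rt=c['R'].T@np.array([[1,0,0],[0,-.3276,-.9448],[0,.9448,-.3276]])
print(np.mean([ray(c,u,v,.064) for u,v in [(260,242),(260.5,262),(261,283),(376.5,241),(376,262),(375.5,282)]],axis=0))
c=load('w13.png');print('relay13',*[tp(c,u,v,.034) for u,v in [(289,286),(357,285),(354,374),(291,374)]])
"
```

```text
rim [-0.0207  0.0476  0.0322] [0.0171 0.0476 0.0326]
screws [-0.0155  0.0696  0.0355] [-0.002   0.0696  0.0355] [0.0114 0.0696 0.0355]
relay [-0.0137 -0.0081  0.0215] [ 0.0136 -0.0081  0.0218] [ 0.0143 -0.008  -0.0217] [-0.0142 -0.008  -0.0217]
inner pocket [-0.0176  0.0476  0.0263] [0.0136 0.0476 0.0267]
from w11 socket screws [-0.0368  0.0683  0.0112] [-0.0372  0.0683 -0.0016] [-0.0377  0.0683 -0.0156] [0.0321 0.0688 0.0116] [ 0.0324  0.0688 -0.0019] [ 0.0328  0.0688 -0.0152]
[ 0.49317108 -0.09397407  0.064     ]
relay13 [-0.0131 -0.0081  0.0198] [ 0.0136 -0.008   0.0201] [ 0.0136 -0.0081 -0.022 ] [-0.0134 -0.0082 -0.0219]
```

Request:
move_arm(moves=[[0.2, -0.002, 0.01, 0.0012, -0.013], [0.2, -0.002, 0.0155, 0.0012, -0.013], [0.2, -0.002, 0.0155, 0.0012, -0.013]])

```text
time_s: 12.27
ee_pos: [0.49, -0.0931, 0.1166]
ee_rot: [0.53, -0.528, -0.469, 0.47]
contact_force: [-0.8, -0.9, -1.1]
finger_gap: 0.0267
```

```bash
python3 -c "
from rail import *
go(.492,-.0915,.135,83.1)
cap('wrist','w15.png')
a=cv2.imread('pics/w15.png'); cv2.imwrite('pics/w15b.png',cv2.resize(a[150:390,250:390],None,fx=4.2,fy=2.5,interpolation=cv2.INTER_CUBIC))"
```

```text
now [ 0.49   -0.0931  0.1166] az 83.2 q [-0.19  0.3  -0.4   0.87  0.   -0.07] F [-0.8 -0.9 -1.1] gap 0.0267 t 12.27
shift [ 0.0019 -0.0184 -0.0018] spin30 0.003 rows 0.4
```

View pics/w15b.png

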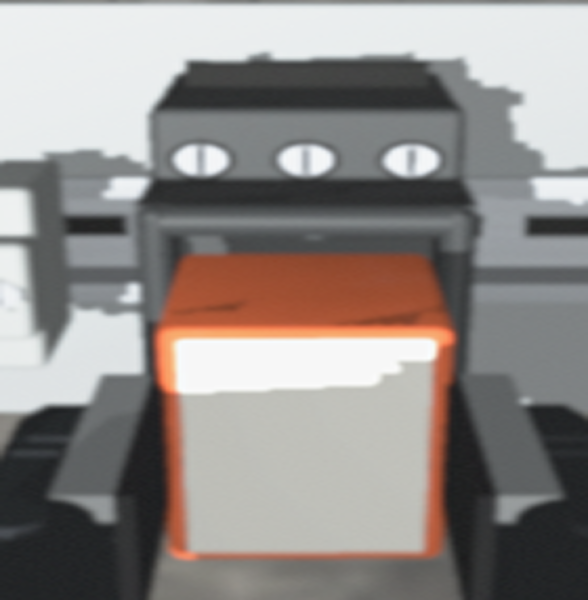

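```bash
python3 -c "
from rail import *
c=load('w15.png'); f=lambda u,v,z: tp(c,250+u/4.2,150+v/2.5,z)
print('relay bottom far',f(183,256,.0908),f(436,256,.0908))
print('relay top',*[f(u,v,.1248) for u,v in [(157,330),(453,329),(443,558),(165,558)]])
print('rim outer',f(142,210,.086),f(478,210,.086))
print('rim inner',f(170,233,.086),f(445,233,.086))
print('screws',f(201,160,.064),f(307,160,.064),f(412,160,.064))
"
```

```text
relay bottom far [-0.0137  0.026   0.0208] [0.0151 0.026  0.0208]
relay top [-0.0137 -0.008   0.0214] [ 0.0139 -0.008   0.0216] [ 0.0143 -0.008  -0.0217] [-0.0142 -0.008  -0.0217]
rim outer [-0.0186  0.0308  0.0285] [0.0201 0.0309 0.0285]
rim inner [-0.0155  0.0308  0.0237] [0.0164 0.0309 0.0237]
screws [-0.0131  0.0528  0.0325] [0.0004 0.0529 0.0325] [0.0138 0.0529 0.0325]
```

Request:
move_arm(moves=[[0.2, 0.0002, 0.004, -0.0006, 0], [0.2, 0.0002, 0.007, -0.0006, 0], [0.2, 0.0002, 0.01, -0.0006, 0], [0.2, 0.0002, 0.013, -0.0006, 0], [0.2, 0.0002, 0.016, -0.0006, 0], [0.2, 0.0002, 0.018, -0.0006, 0], [0.2, 0.0002, 0.018, -0.0006, 0]])

```text
time_s: 12.9
ee_pos: [0.4922, -0.0933, 0.1018]
ee_rot: [-0.528, 0.529, 0.47, -0.469]
contact_force: [-4.6, 1.4, 15.8]
finger_gap: 0.0266
```

```bash
python3 -c "
from rail import *
go(.492,-.0915,.1018,83.1)
cap('wrist','w16.png')
a=cv2.imread('pics/w16.png'); cv2.imwrite('pics/w16b.png',cv2.resize(a[150:390,250:390],None,fx=4.2,fy=2.5,interpolation=cv2.INTER_CUBIC))"
```

```text
now [ 0.4922 -0.0933  0.1018] az 83.29 q [-0.19  0.31 -0.43  0.83  0.   -0.07] F [-4.6  1.4 15.8] gap 0.0266 t 12.9
shift [ 0.0018 -0.      0.0004] spin30 0.006 rows 0.0
```

View pics/w16b.png

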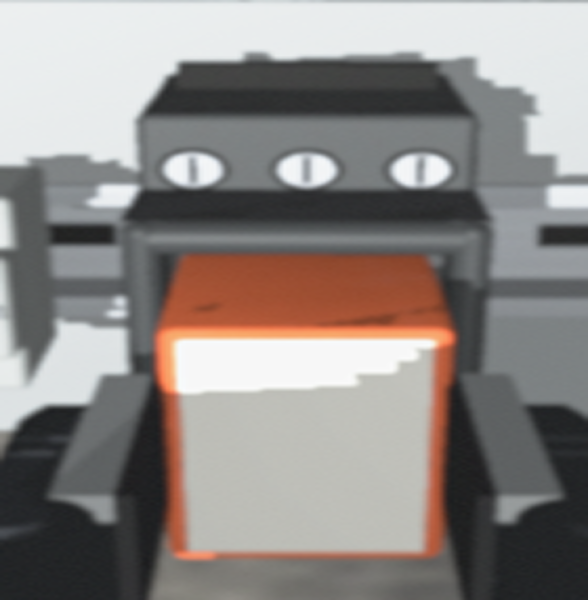

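Request:
move_arm(moves=[[0.2, 0, -0.003, 0, 0], [0.7, 0, -0.003, 0, 0], [0.7, 0, -0.003, 0, 0], [0.7, 0, -0.003, 0, 0], [0.7, 0, -0.04, 0, 0], [0.7, 0, -0.07, 0, 0], [0.7, 0, -0.07, 0, 0.5], [0.7, 0, -0.07, 0, 1], [0.7, 0, -0.07, 0, 1], [0.7, 0, -0.07, 0, 1], [0.7, 0, -0.07, 0, 1], [0.7, 0, -0.07, 0, 1]])

```text
time_s: 13.95
ee_pos: [0.4914, -0.0932, 0.1694]
ee_rot: [0.632, -0.632, -0.318, 0.318]
contact_force: [-0.3, 0.8, -0.2]
finger_gap: 0.0598
```

```bash
python3 -c "
from rail import *
cap('wrist','w17.png');cap('top','t17.png')
go(.439,.267,.15,-13)"
```

```text
now [ 0.4915 -0.0933  0.1695] az 53.43 q [-0.19  0.25 -0.31  1.    0.    0.45] F [-0.2  0.4 -0.2] gap 0.0598 t 14.05
shift [0.2581 0.0196 0.2568] spin30 2.214 rows 9.3
```

View pics/w17.png

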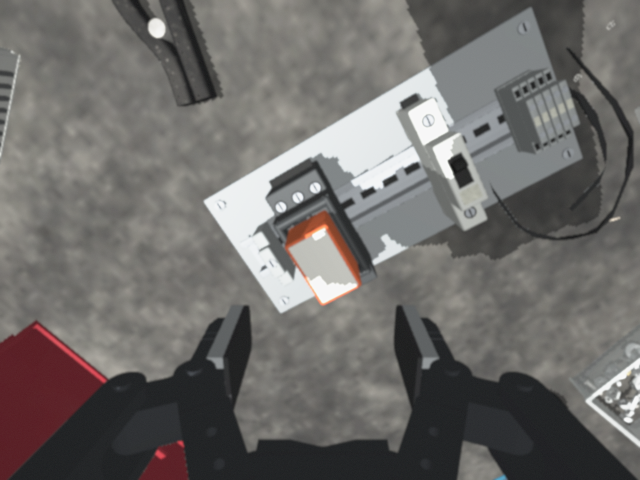

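Request:
move_arm(moves=[[1, 0.15, 0.01, 0.15, 0.9], [1, 0.15, 0.01, 0.15, 0.9], [1, 0.15, 0.01, 0.15, 0.9], [1, 0.15, 0.01, 0.15, 0.9], [1, 0.15, 0.01, 0.15, 0.9]])

```text
time_s: 14.47
ee_pos: [0.4646, 0.0932, 0.1609]
ee_rot: [-0.689, 0.689, 0.16, -0.159]
contact_force: [1.6, 1.0, -0.0]
finger_gap: 0.0852
```

```bash
python3 -c "
from rail import *
go(.439,.267,.15,-13)"
```

```text
now [0.4646 0.0932 0.1609] az 26.08 q [ 0.2   0.22 -0.39  0.96 -0.    1.31] F [ 1.6  1.  -0. ] gap 0.0852 t 14.47
shift [0.0534 0.0109 0.1674] spin30 1.303 rows 5.5
```

Request:
move_arm(moves=[[1, 0.03, 0.01, 0.085, 0.7], [1, 0.03, 0.01, 0.085, 0.7], [1, 0.03, 0.01, 0.085, 0.7]])

```text
time_s: 14.72
ee_pos: [0.4533, 0.1852, 0.1506]
ee_rot: [0.706, -0.705, -0.041, 0.041]
contact_force: [0.3, -0.5, -0.4]
finger_gap: 0.0853
```

```bash
python3 -c "
from rail import *
go(.439,.267,.13,-13)"
```

```text
now [0.4533 0.1852 0.1506] az 6.63 q [ 0.39  0.25 -0.37  0.95  0.    1.84] F [ 0.3 -0.5 -0.4] gap 0.0853 t 14.72
shift [-0.0048  0.0207  0.0829] spin30 0.654 rows 2.7
```

Request:
move_arm(moves=[[1, -0.005, 0.02, 0.083, 0.65], [1, -0.005, 0.02, 0.083, 0.65], [1, -0.005, 0.02, 0.083, 0.65], [1, -0.005, 0.02, 0.083, 0.65], [1, -0.005, 0.02, 0.083, 0.65]])

```text
time_s: 15.13
ee_pos: [0.439, 0.2638, 0.1306]
ee_rot: [-0.702, 0.703, -0.077, 0.077]
contact_force: [-1.2, 0.7, -0.1]
finger_gap: 0.0851
```

```bash
python3 -c "
from rail import *
go(.439,.267,.13,-13)
cap('wrist','w18.png')
a=cv2.imread('pics/w18.png'); cv2.imwrite('pics/w18b.png',cv2.resize(a,(800,600),interpolation=cv2.INTER_CUBIC))"
```

```text
now [0.439  0.2638 0.1306] az -12.54 q [ 0.54  0.3  -0.35  0.92 -0.    2.33] F [-1.2  0.7 -0.1] gap 0.0851 t 15.13
shift [-0.0007  0.0006  0.0032] spin30 0.015 rows 0.1
```

View pics/w18b.png

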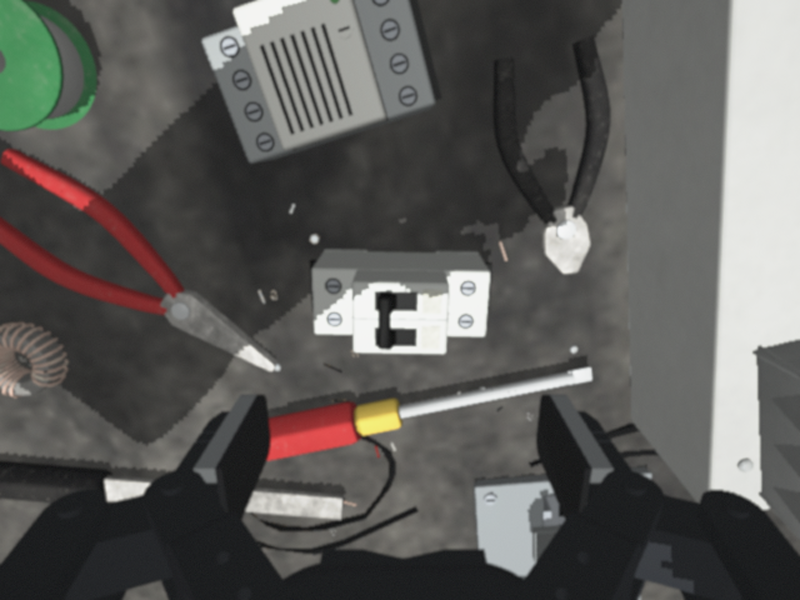

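```bash
python3 -c "
from rail import *
c=load('w18.png')
f=lambda u,v,z: tp(c,u*.8,v*.8,z)
S=np.array([f(u,v,.045) for u,v in [(333,286),(468,288),(335,319),(466,321)]]);print(S,S.mean(0))
N=np.array([f(u,v,.067) for u,v in [(353,285),(447,286),(447,354),(354,352)]]);print(N,N.mean(0))
S=np.array([f(u,v,.045) for u,v in [(229,47),(242,80),(254,112),(265,143),(390,29),(400,63),(408,96)]]);print('sup',S)
c=load('w18.png');print(np.array([ray(c,.8*u,.8*v,.045) for u,v in [(229,47),(242,80),(254,112),(265,143),(390,29),(400,63),(408,96)]]).round(4))
"
```

```text
[[-0.0354  0.0857  0.0139]
 [ 0.033   0.0857  0.0128]
 [-0.0352  0.0857 -0.0041]
 [ 0.0328  0.0857 -0.0052]] [-0.0012   0.0857   0.00435]
[[-0.0228  0.0637  0.0213]
 [ 0.0202  0.0637  0.0208]
 [ 0.0212  0.0637 -0.0135]
 [-0.0235  0.0637 -0.0125]] [-0.001225  0.0637    0.004025]
sup [[-0.0749  0.0855  0.1218]
 [-0.0708  0.0855  0.1089]
 [-0.0669  0.0855  0.0958]
 [-0.0632  0.0856  0.0826]
 [-0.0055  0.0855  0.1287]
 [-0.0012  0.0855  0.1156]
 [ 0.0023  0.0855  0.1024]]
[[0.393  0.3981 0.045 ]
 [0.3942 0.3845 0.045 ]
 [0.3952 0.3709 0.045 ]
 [0.3959 0.3572 0.045 ]
 [0.4623 0.3897 0.045 ]
 [0.4636 0.376  0.045 ]
 [0.4642 0.3624 0.045 ]]
```

Request:
move_arm(moves=[[1, -0.0012, 0.04, 0.0042, 0.03], [1, -0.0012, 0.075, 0.0042, 0.03], [1, -0.0012, 0.08, 0.0042, 0.03], [1, -0.0012, 0.08, 0.0042, 0.03], [0.4, -0.0012, 0.08, 0.0042, 0.03], [0.4, -0.0012, 0.08, 0.0042, 0.03], [0.4, -0.0012, 0.08, 0.0042, 0.03], [0.4, -0.0012, 0.08, 0.0042, 0.03], [0.4, -0.0012, 0.08, 0.0042, 0.03], [0.4, -0.0012, 0.08, 0.0042, 0.03]], newtons=60)

```text
time_s: 16.02
ee_pos: [0.4408, 0.2689, 0.0532]
ee_rot: [0.703, -0.701, 0.083, -0.086]
contact_force: [-0.5, -0.0, 5.8]
finger_gap: 0.0436
```

```bash
python3 -c "
from rail import *
cap('wrist','w19.png')
go(.507,.035,.125,-6.9)"
```

```text
now [0.4408 0.2689 0.0532] az -13.73 q [ 0.55  0.39 -0.46  0.72  0.    2.36] F [-0.2  0.3  6. ] gap 0.0432 t 16.07
shift [ 0.12   -0.0721 -0.2113] spin30 -0.228 rows 6.1
```

View pics/w19.png

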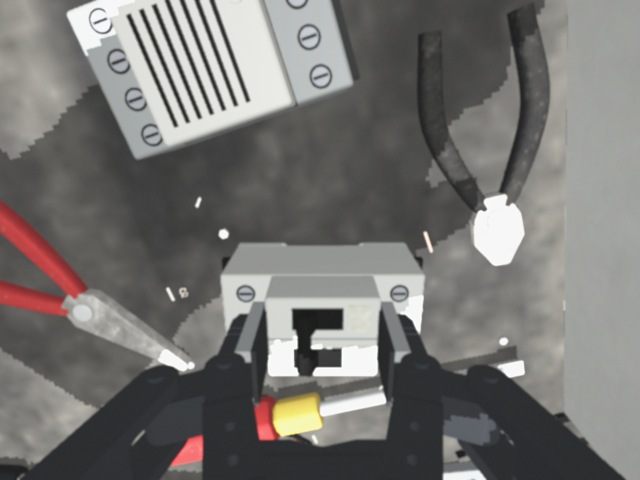

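Request:
move_arm(moves=[[0.4, 0, -0.04, 0, 0], [0.4, 0.01, -0.08, -0.02, -0.05], [0.4, 0.12, -0.09, -0.21, -0.228], [0.4, 0.12, -0.09, -0.21, -0.228], [0.4, 0.12, -0.09, -0.21, -0.228], [0.4, 0.12, -0.09, -0.21, -0.228], [0.4, 0.12, -0.09, -0.21, -0.228], [0.4, 0.12, -0.085, -0.21, -0.228], [0.4, 0.12, -0.078, -0.21, -0.228], [0.4, 0.12, -0.078, -0.21, -0.228], [0.4, 0.12, -0.078, -0.21, -0.228]])

```text
time_s: 16.98
ee_pos: [0.5048, 0.036, 0.1287]
ee_rot: [0.706, -0.706, 0.043, -0.042]
contact_force: [0.7, 0.7, -2.3]
finger_gap: 0.0429
```

```bash
python3 -c "
from rail import *
go(.506,.035,.13,-6.9)
cap('wrist','w20.png')
a=cv2.imread('pics/w20.png'); cv2.imwrite('pics/w20b.png',cv2.resize(a,(800,600),interpolation=cv2.INTER_CUBIC))"
```

```text
now [0.5048 0.036  0.1287] az -6.87 q [ 0.07  0.3  -0.37  0.91  0.    1.76] F [ 0.7  0.7 -2.3] gap 0.0429 t 16.98
shift [ 0.0013 -0.0013 -0.0008] spin30 0.001 rows 0.0
```

View pics/w20b.png

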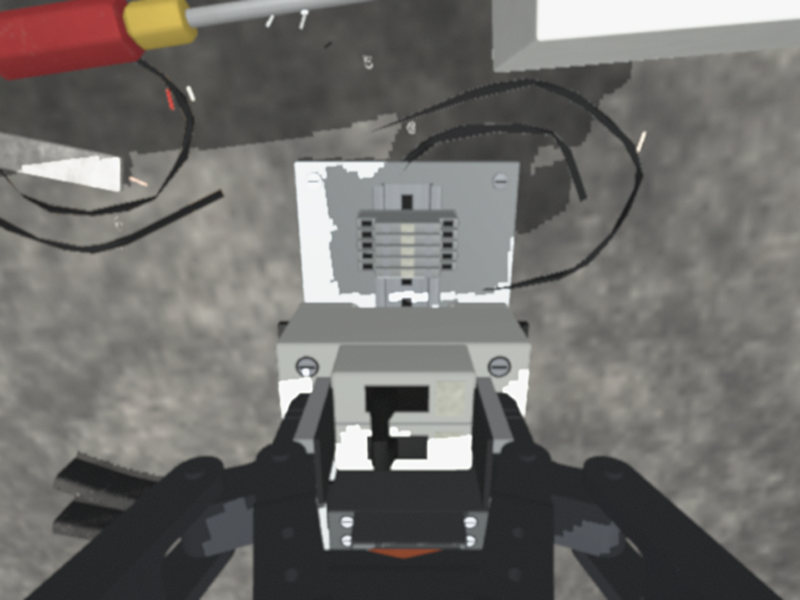

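```bash
python3 -c "
from rail import *
rail('w20.png',(134,236),(237,242.5),(415,408))
c=load('w20.png');z=.1287-.0532
f=lambda u,v,z: tp(c,u*.8,v*.8,z)
print('nose',f(333,371,z+.067),f(474,371,z+.067),f(330,471,z+.067),f(474,471,z+.067))
print('screws',f(307,366,z+.045),f(500,366,z+.045))
print('far edge',f(407,161,.01),'term',f(363,275,.063),f(456,274,.063),'near bottom edge rail visible')
"
```

```text
[ 0.0001 -0.0581] 6e-05 51
[-0.0051  0.0621] 9e-05 50
rail centre tool-x at tool-z 0: 0.0020  slope -0.0025 (deg -0.14) width 0.1202  implied TCP [0.5057 0.0352 0.1288]
nose [-0.0213 -0.0137  0.0179] [ 0.0217 -0.0138  0.018 ] [-0.0241 -0.0137 -0.0189] [ 0.0235 -0.0138 -0.0189]
screws [-0.0341  0.0083  0.0084] [0.0345 0.0082 0.0084]
far edge [0.0022 0.1188 0.0731] term [-0.0183  0.0658  0.0254] [0.0243 0.0657 0.0259] near bottom edge rail visible
```

Request:
move_arm(moves=[[0.4, 0.002, 0.025, 0.0005, 0], [0.4, 0.002, 0.04, 0.0005, 0], [0.4, 0.002, 0.046, 0.0005, 0], [0.4, 0.002, 0.049, 0.0005, 0], [0.4, 0.002, 0.052, 0.0005, 0], [0.4, 0.002, 0.056, 0.0005, 0], [0.4, 0.002, 0.06, 0.0005, 0], [0.4, 0.002, 0.06, 0.0005, 0]])

```text
time_s: 17.7
ee_pos: [0.508, 0.0362, 0.0721]
ee_rot: [0.706, -0.705, 0.042, -0.043]
contact_force: [-7.1, 0.6, 20.5]
finger_gap: 0.0432
```

```bash
python3 -c "
from rail import *
go(.506,.035,.0722,-6.9)
cap('wrist','w21.png')
a=cv2.imread('pics/w21.png'); cv2.imwrite('pics/w21b.png',cv2.resize(a,(800,600),interpolation=cv2.INTER_CUBIC))"
```

```text
now [0.508  0.0362 0.0721] az -6.87 q [ 0.07  0.36 -0.45  0.76  0.    1.76] F [-7.1  0.6 20.5] gap 0.0432 t 17.7
shift [-0.0018 -0.0001 -0.0014] spin30 0.001 rows 0.1
```

View pics/w21b.png

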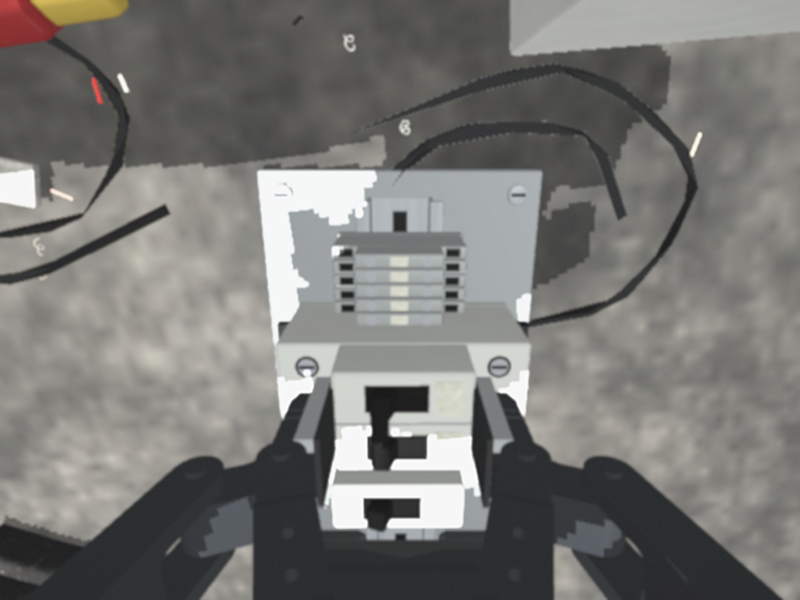

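Request:
move_arm(moves=[[0.4, 0, -0.003, 0, 0], [1, 0, -0.003, 0, 0], [1, 0, -0.003, 0, 0], [1, 0, -0.003, 0, 0], [1, 0, -0.03, 0, 0], [1, 0, -0.07, 0, 0], [1, 0, -0.07, 0, 0]])

```text
time_s: 18.33
ee_pos: [0.5126, 0.036, 0.1448]
ee_rot: [0.706, -0.705, 0.039, -0.046]
contact_force: [1.1, 0.7, 0.1]
finger_gap: 0.0857
```

```bash
python3 -c "
from rail import *
rail('w21.png',(142,300),(207,222),(433.5,421.5))
go(.4288,.3803,.13,4.2)
cap('wrist','w22.png')"
```

```text
[-0.     -0.0615] 9e-05 79
[-0.0245  0.0595] 0.0005 72
rail centre tool-x at tool-z 0: -0.0010  slope -0.0123 (deg -0.70) width 0.1210  implied TCP [0.5089 0.0355 0.0723]
now [0.5126 0.036  0.1448] az -6.9 q [ 0.07  0.29 -0.34  0.94 -0.    1.76] F [1.1 0.7 0.1] gap 0.0857 t 18.33
shift [-0.1247  0.0142  0.3317] spin30 -0.37 rows 8.5
```

View pics/w22.png

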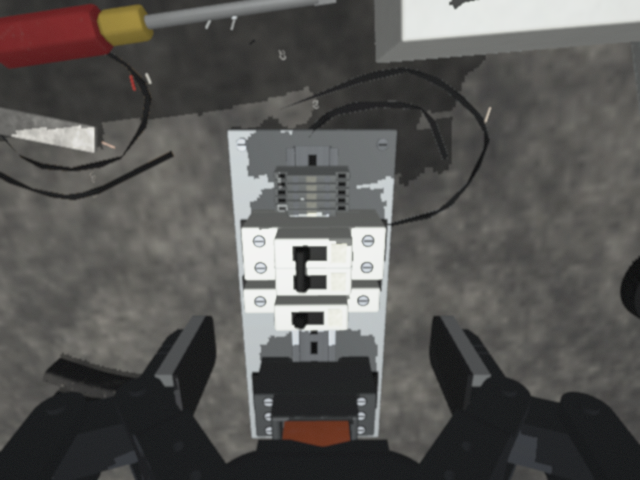

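```bash
python3 -c "
from rail import *
rail('w22.png',(140,215),(228.7,235.5),(396,391))
c=load('w22.png')
for n,q in dict(isoA=[(259,241),(368,241)],isoB=[(260,268),(367,268)],br=[(260,301),(362,300)]).items():
    P=np.array([tp(c,u,v,.064) for u,v in q]); print(n,P.mean(0),'tilt deg',np.degrees((P[1]-P[0])[2]/(P[1]-P[0])[0]))
"
```

```text
[ 0.0006 -0.0672] 6e-05 38
[-0.0001  0.0525] 7e-05 36
rail centre tool-x at tool-z 0: -0.0073  slope 0.0002 (deg 0.01) width 0.1197  implied TCP [0.5134 0.0352 0.1449]
isoA [-0.00545  0.0809   0.00735] tilt deg -0.2516652101599516
isoB [-0.00555  0.08085 -0.01095] tilt deg -0.2501999105374773
br [-0.00745  0.0808  -0.03435] tilt deg 0.25464790894703393
```

Request:
move_arm(moves=[[1, -0.125, 0, 0.332, -0.37], [1, -0.125, 0, 0.332, -0.37], [1, -0.125, 0, 0.332, -0.37], [1, -0.125, 0, 0.332, -0.37], [1, -0.125, 0, 0.332, -0.37], [1, -0.125, 0, 0.332, -0.37], [1, -0.125, 0, 0.332, -0.37], [1, -0.125, 0.014, 0.332, -0.37], [1, -0.125, 0.014, 0.332, -0.37], [1, -0.125, 0.014, 0.332, -0.37], [1, -0.125, 0.014, 0.332, -0.37], [1, -0.125, 0.014, 0.332, -0.37]])

```text
time_s: 19.38
ee_pos: [0.4234, 0.3794, 0.1241]
ee_rot: [-0.706, 0.707, 0.026, -0.026]
contact_force: [0.2, -0.9, 0.4]
finger_gap: 0.0855
```

```bash
python3 -c "
from rail import *
go(.4288,.3803,.05,4.2)
cap('wrist','w23.png')
a=cv2.imread('pics/w23.png'); cv2.imwrite('pics/w23b.png',cv2.resize(a,(800,600),interpolation=cv2.INTER_CUBIC))"
```

```text
now [0.4234 0.3794 0.1241] az 4.2 q [ 0.73  0.4  -0.22  0.95 -0.    2.23] F [ 0.2 -0.9  0.4] gap 0.0855 t 19.38
shift [0.0055 0.0741 0.0006] spin30 -0.0 rows 1.8
```

View pics/w23b.png

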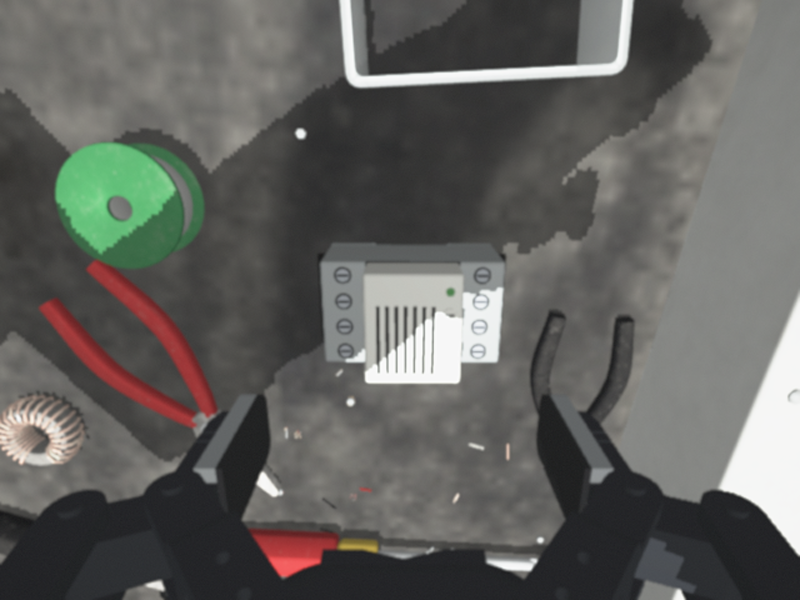

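```bash
python3 -c "
from rail import *
c=load('w23.png')
f=lambda u,v,z: tp(c,u*.8,v*.8,z)
S=np.array([f(u,v,.045) for u,v in [(342,275),(483,275),(343,301),(481,301),(344,327),(480,327),(346,351),(478,351)]]);print(S,S.mean(0))
N=np.array([f(u,v,.067) for u,v in [(364,275),(462,275),(460,383),(366,382)]]);print(N,N.mean(0))
"
```

```text
[[-0.0297  0.0791  0.0215]
 [ 0.0391  0.0791  0.0216]
 [-0.0298  0.0792  0.0081]
 [ 0.0388  0.0791  0.0081]
 [-0.0298  0.0792 -0.0059]
 [ 0.0391  0.0792 -0.0058]
 [-0.0294  0.0792 -0.0193]
 [ 0.0388  0.0792 -0.0192]] [0.0046375 0.0791625 0.0011375]
[[-0.0171  0.0571  0.0279]
 [ 0.026   0.0571  0.0279]
 [ 0.0272  0.0572 -0.0256]
 [-0.0176  0.0572 -0.0251]] [0.004625 0.05715  0.001275]
```

Request:
move_arm(moves=[[1, 0.0046, 0.035, 0.0012, 0], [1, 0.0046, 0.07, 0.0012, 0], [1, 0.0046, 0.0735, 0.0012, 0], [1, 0.0046, 0.0735, 0.0012, 0], [0.4, 0.0046, 0.0735, 0.0012, 0], [0.4, 0.0046, 0.0735, 0.0012, 0], [0.4, 0.0046, 0.0735, 0.0012, 0], [0.4, 0.0046, 0.0735, 0.0012, 0], [0.4, 0.0046, 0.0735, 0.0012, 0], [0.4, 0.0046, 0.0735, 0.0012, 0]], newtons=70)

```text
time_s: 20.27
ee_pos: [0.4295, 0.3831, 0.0539]
ee_rot: [0.708, -0.706, -0.027, 0.025]
contact_force: [1.4, -0.4, 6.9]
finger_gap: 0.0428
```

```bash
python3 -c "
from rail import *
cap('wrist','w24.png')
go(.498,-.042,.15,-6.9)"
```

```text
now [0.4295 0.3831 0.0539] az 4.2 q [ 0.73  0.47 -0.31  0.79 -0.    2.23] F [-0.5 -0.5  6.1] gap 0.0434 t 20.32
shift [ 0.0375 -0.0971 -0.4287] spin30 0.37 rows 10.6
```

View pics/w24.png

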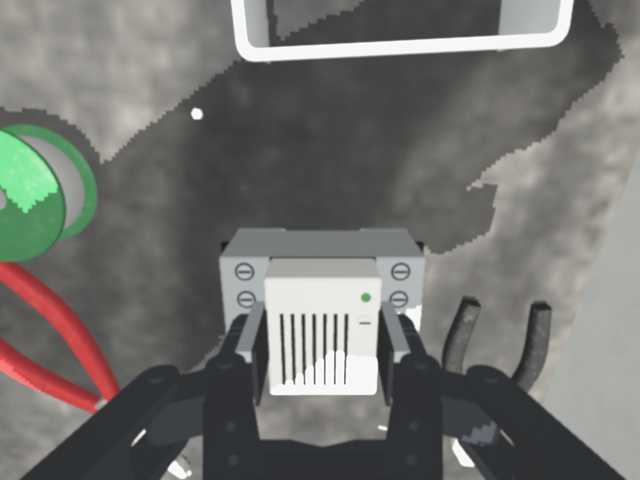

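Request:
move_arm(moves=[[0.4, 0, -0.04, 0, 0], [0.4, 0, -0.08, 0, 0.02], [0.4, 0.005, -0.115, -0.03, 0.1], [0.4, 0.036, -0.121, -0.426, 0.37], [0.4, 0.036, -0.121, -0.426, 0.37], [0.4, 0.036, -0.121, -0.426, 0.37], [0.4, 0.036, -0.121, -0.426, 0.37], [0.4, 0.036, -0.121, -0.426, 0.37], [0.4, 0.036, -0.121, -0.426, 0.37], [0.4, 0.036, -0.121, -0.426, 0.37], [0.4, 0.036, -0.121, -0.426, 0.37], [0.4, 0.036, -0.121, -0.426, 0.37]])

```text
time_s: 21.32
ee_pos: [0.4912, -0.0172, 0.1725]
ee_rot: [0.706, -0.706, 0.042, -0.043]
contact_force: [1.1, 1.2, -3.2]
finger_gap: 0.0429
```

```bash
python3 -c "
from rail import *
go(.4967,-.0389,.155,-6.9)"
```

```text
now [ 0.4912 -0.0172  0.1725] az -6.89 q [-0.04  0.24 -0.33  1.    0.    1.66] F [ 1.1  1.2 -3.2] gap 0.0429 t 21.32
shift [ 0.008   0.0176 -0.0209] spin30 0.0 rows 0.7
```

Request:
move_arm(moves=[[0.4, 0.007, 0, -0.019, 0], [0.4, 0.007, 0.015, -0.019, 0], [0.4, 0.007, 0.015, -0.019, 0], [0.4, 0.007, 0.015, -0.019, 0]])

```text
time_s: 21.65
ee_pos: [0.4949, -0.035, 0.1565]
ee_rot: [0.706, -0.706, 0.044, -0.042]
contact_force: [0.4, 0.4, -2.5]
finger_gap: 0.0431
```

```bash
python3 -c "
from rail import *
go(.4967,-.0389,.155,-6.9)
cap('wrist','w25.png')
a=cv2.imread('pics/w25.png'); cv2.imwrite('pics/w25b.png',cv2.resize(a,(800,600),interpolation=cv2.INTER_CUBIC))"
```

```text
now [ 0.4949 -0.035   0.1565] az -6.93 q [-0.07  0.26 -0.34  0.97  0.    1.62] F [ 0.4  0.4 -2.5] gap 0.0431 t 21.65
shift [ 0.0023  0.0015 -0.0036] spin30 -0.001 rows 0.1
```

View pics/w25b.png

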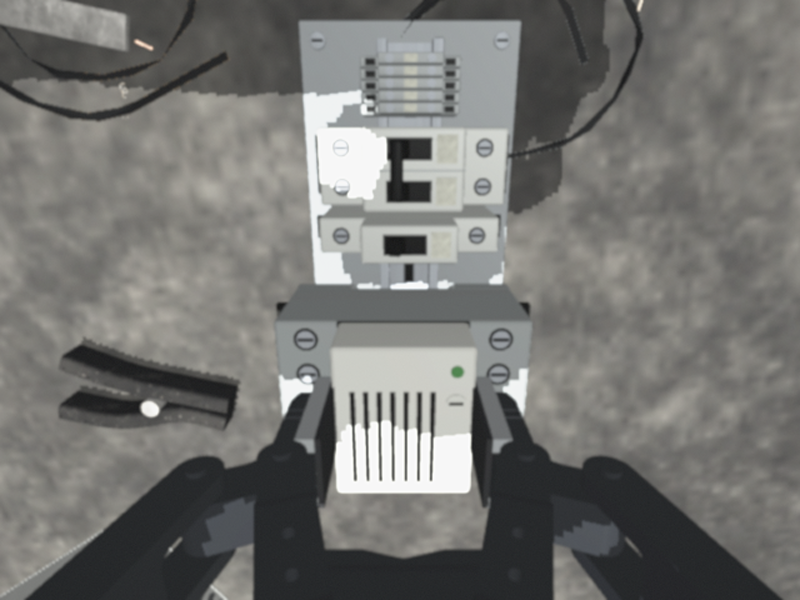

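```bash
python3 -c "
from rail import *
rail('w25.png',(20,98),(240,245),(416.5,411.5))
rail('w25.png',(208,226),(251,252),(405,404))
c=load('w25.png');z=.1565-.0539
f=lambda u,v,z: tp(c,u*.8,v*.8,z)
print('br screws',f(341,236,.064),f(477,236,.064),'nose',*[f(u,v,.086) for u,v in [(362,225),(457,225),(362,262),(457,262)]])
print('iso screws',f(340,147,.064),f(485,147,.064),f(342,187,.064),f(483,187,.064))
print('sup',*[f(u,v,z+.067) for u,v in [(331,349),(475,349),(470,492),(337,492)]],*[f(u,v,z+.045) for u,v in [(305,340),(501,340),(307,374),(499,374)]])
"
```

```text
[ 0.0045 -0.057 ] 9e-05 39
[-0.0002  0.0633] 3e-05 39
rail centre tool-x at tool-z 0: 0.0032  slope 0.0021 (deg 0.12) width 0.1202  implied TCP [ 0.4957 -0.0358  0.1566]
[ 0.0053 -0.0566] 6e-05 9
[0.0091 0.0636] 0.00031 9
rail centre tool-x at tool-z 0: 0.0035  slope 0.0072 (deg 0.41) width 0.1203  implied TCP [ 0.4957 -0.0358  0.1566]
br screws [-0.0311  0.0927  0.038 ] [0.0373 0.0925 0.0381] nose [-0.0185  0.0706  0.0475] [0.0245 0.0706 0.0475] [-0.019   0.0706  0.0303] [0.0251 0.0706 0.0303]
iso screws [-0.0298  0.0927  0.0807] [0.0389 0.0925 0.0807] [-0.0296  0.0927  0.0622] [0.039  0.0925 0.0622]
sup [-0.0217 -0.0129  0.0249] [ 0.0217 -0.013   0.025 ] [ 0.0227 -0.013  -0.0281] [-0.0223 -0.0129 -0.0282] [-0.0343  0.0091  0.0181] [0.0343 0.0089 0.0182] [-0.0345  0.0091  0.0048] [0.0345 0.0089 0.0049]
```

Request:
move_arm(moves=[[0.4, 0.0032, 0.02, -0.0012, 0], [0.4, 0.0032, 0.045, -0.0012, 0], [0.4, 0.0032, 0.065, -0.0012, 0], [0.4, 0.0032, 0.073, -0.0012, 0], [0.4, 0.0032, 0.076, -0.0012, 0], [0.4, 0.0032, 0.079, -0.0012, 0], [0.4, 0.0032, 0.083, -0.0012, 0], [0.4, 0.0032, 0.087, -0.0012, 0], [0.4, 0.0032, 0.087, -0.0012, 0]])

```text
time_s: 22.45
ee_pos: [0.4993, -0.0362, 0.0728]
ee_rot: [0.706, -0.706, 0.042, -0.043]
contact_force: [-7.8, 1.4, 16.9]
finger_gap: 0.043
```

```bash
python3 -c "
from rail import *
go(.4967,-.0389,.0729,-6.9)
cap('wrist','w26.png')
a=cv2.imread('pics/w26.png'); cv2.imwrite('pics/w26b.png',cv2.resize(a,(800,600),interpolation=cv2.INTER_CUBIC))"
```

```text
now [ 0.4993 -0.0362  0.0728] az -6.88 q [-0.07  0.34 -0.47  0.76  0.    1.62] F [-7.8  1.4 16.9] gap 0.043 t 22.45
shift [-0.0022 -0.0001 -0.003 ] spin30 0.001 rows 0.1
```

View pics/w26b.png

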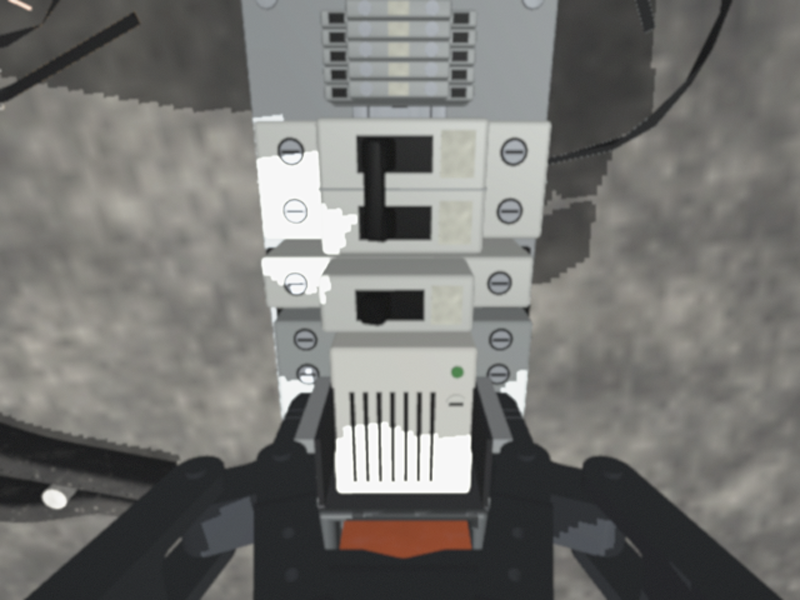

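Request:
move_arm(moves=[[0.4, 0, -0.003, 0, 0], [1, 0, -0.003, 0, 0], [1, 0, -0.003, 0, 0], [1, 0, -0.003, 0, 0], [1, 0, -0.03, 0, 0], [1, 0, -0.07, 0, 0], [1, 0, -0.11, -0.03, 0], [1, 0, -0.15, -0.06, 0], [1, 0, -0.16, -0.08, 0], [1, 0, -0.16, -0.08, 0], [1, 0, -0.16, -0.08, 0]])

```text
time_s: 23.42
ee_pos: [0.4911, -0.1175, 0.2315]
ee_rot: [-0.706, 0.706, -0.042, 0.045]
contact_force: [0.3, 0.4, 0.4]
finger_gap: 0.0853
```

```bash
python3 -c "
from rail import *
go(.4967,-.0389,.0729,-6.9)
for n in ('wrist','top','scene'): cap(n,n+'_f.png')
a=cv2.imread('pics/wrist_f.png'); cv2.imwrite('pics/wf.png',cv2.resize(a[0:300,190:450],None,fx=2,fy=2,interpolation=cv2.INTER_CUBIC))
a=cv2.imread('pics/scene_f.png'); cv2.imwrite('pics/sf.png',cv2.resize(a[110:270,260:460],None,fx=4,fy=3.75,interpolation=cv2.INTER_CUBIC))
a=cv2.imread('pics/top_f.png'); cv2.imwrite('pics/tf.png',cv2.resize(a[165:320,310:470],None,fx=5,fy=5,interpolation=cv2.INTER_CUBIC)[:600])"
```

```text
now [ 0.4911 -0.1175  0.2315] az -7.06 q [-0.23  0.22 -0.19  1.15  0.    1.46] F [0.3 0.4 0.4] gap 0.0853 t 23.42
shift [-0.0049  0.1585  0.0787] spin30 -0.005 rows 4.2
```

View pics/wf.png

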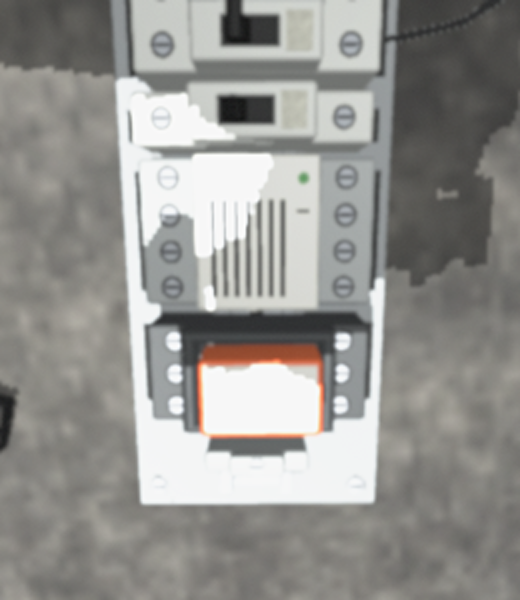

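View pics/sf.png

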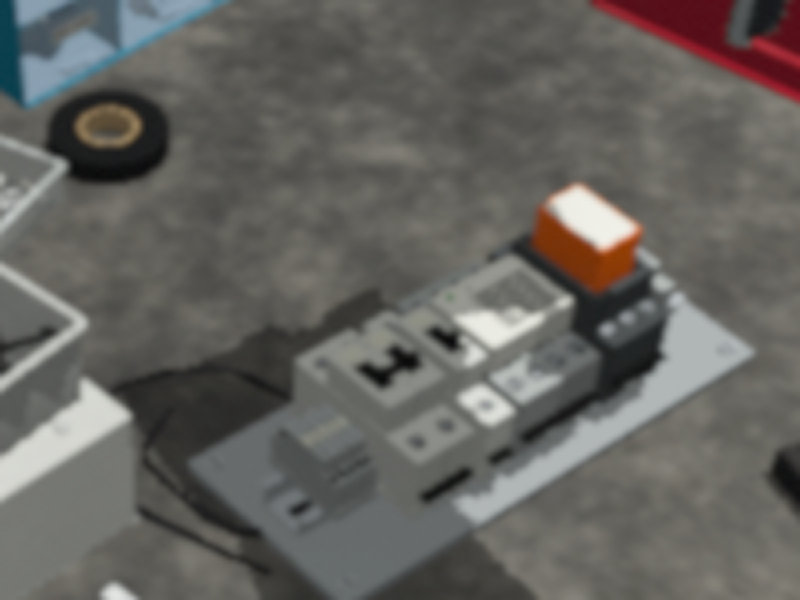

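```bash
python3 -c "
from rail import *
c=load('wrist_f.png')
k=rail('wrist_f.png',(150,245),(256,260),(381,378))
f=lambda u,v,z: tp(c,190+u/2,v/2,z)
for n,q in dict(iso=[(162,44),(350,44)],br=[(161,118),(344,117)],sup=[(168,178),(346,178),(172,287),(344,287)],sock=[(174,341),(342,341),(176,405),(340,405)]).items():
    P=np.array([f(u,v,.064) for u,v in q]); m=P.mean(0); print(n,m,'off rail',(m[0]-np.polyval(k,m[2])).round(4),'tilt',((P[1]-P[0])[2]/(P[1]-P[0])[0]).round(3))
P=np.array([f(u,v,.110) for u,v in [(199,362),(322,360),(321,436),(202,436)]]);print('relay',P,P.mean(0))
print('term',f(250,0,.063))
# top camera check of screws iso
c=load('w26.png'); g=lambda u,v,z: tp(c,u*.8,v*.8,z)
for n,q in dict(iso=[(290,151),(514,151),(295,211),(509,211)],br=[(296,283),(500,283)],sup=[(306,339),(501,339)]).items():
    P=np.array([g(u,v,.064) for u,v in q]); print(n,P.mean(0))
P=np.array([g(u,v,.063) for u,v in [(324,100),(474,100)]]);print('term',P.mean(0)); print(rail('w26.png',(20,60),(197,199),(446,443)))
"
```

```text
[-0.002  -0.0644] 7e-05 48
[-0.0027  0.056 ] 8e-05 48
rail centre tool-x at tool-z 0: -0.0042  slope -0.0024 (deg -0.14) width 0.1204  implied TCP [ 0.492  -0.1182  0.2316]
iso [-0.0031   0.16745  0.14495] off rail 0.0015 tilt 0.001
br [-0.00445  0.1675   0.1208 ] off rail 0.0001 tilt 0.006
sup [-0.002725  0.1675    0.079675] off rail 0.0017 tilt 0.0
sock [-0.0027    0.16755   0.024675] off rail 0.0016 tilt -0.001
relay [[-0.023   0.1214  0.0378]
 [ 0.0201  0.1217  0.0384]
 [ 0.0205  0.1217  0.0108]
 [-0.0227  0.1214  0.0108]] [-0.001275  0.12155   0.02445 ]
term [-0.0052  0.1684  0.159 ]
iso [-0.000275  0.00895   0.07215 ]
br [-0.0016   0.00895  0.039  ]
sup [0.00025 0.00895 0.01855]
term [-0.00115  0.00995  0.0957 ]
[-0.     -0.0612] 6e-05 20
[0.002  0.0581] 4e-05 20
rail centre tool-x at tool-z 0: -0.0015  slope 0.0010 (deg 0.06) width 0.1193  implied TCP [ 0.5001 -0.037   0.0729]
[ 0.00096047 -0.00152658]
```

View pics/tf.png

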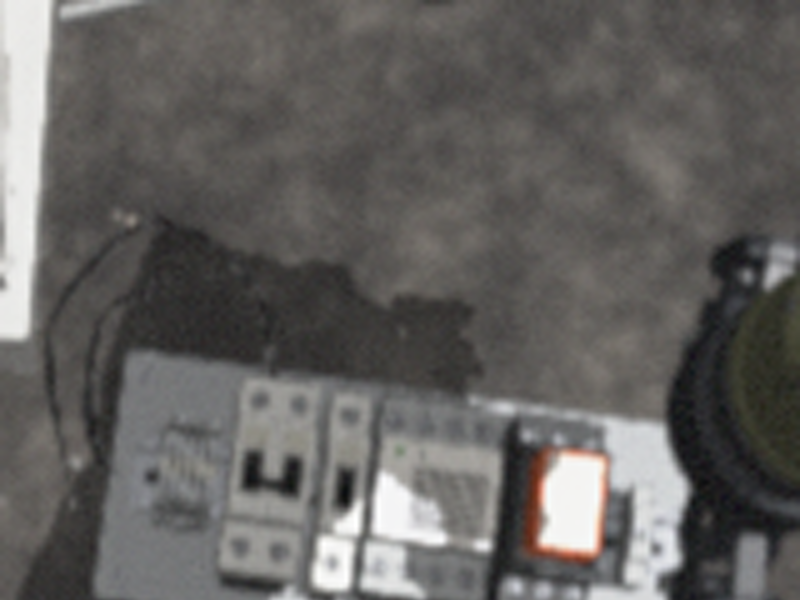

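```bash
python3 -c "
from h import *
print(job.finish_job())"
```

```text
the job is handed in; nothing more can be done
None
```

I fitted the rail and handed the job in at about 23.5 s. `finish_job()` gives no verdict, so everything below comes from my own checks. From the terminals the row reads isolator, breaker, supply, relay socket, with the relay plugged into the socket.

- **Height:** each device's underside ended at 18.9 mm, worked out from the arm's height while I pressed it down (target 19 mm). The relay's underside came to 76.0 mm, where the pocket floor should be.
- **Spacing:** isolator to breaker is about 33 mm between centres, breaker to supply 41 mm, and supply to socket 55 mm. The gap from the terminals to the isolator is about 6 mm. All are within limits.
- **Straightness:** no device is turned by more than about 0.006 rad (limit 0.08).
- **Off the rail's middle:** the breaker is at about 0.1 mm. The isolator, supply and socket read about 1.5 to 1.7 mm to one side. That is inside the 3 mm limit but slightly more than the 1.2 mm of play in the slot, so I put part of it down to camera error.
- **Relay:** it looks upright in the pictures and sits within about 1.5 mm of the socket's centre (limit 4 mm).
- **One disagreement:** the outline fits of the plate in the pictures taken while I pressed the isolator and supply down put the rail's middle 1 to 1.5 mm to one side of the device. I went by the height and the pictures taken after release.
- **Tools:** I never touched the screwdriver or cutters; I did not measure their final positions. The gripper was open and clear of everything at hand-in.

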